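Set out an amplifier kit for the next student

TASK

Set out the amplifier kit: on the aluminium base plate put the heat sink midway between the capacitor can and the terminal block with its fins running front to rear, the fan flat, centred and square on top of the heat sink, and the transformer directly in front of the capacitor can (on the side away from the plate's lip), in line with it and with a gap of about 3 cm. Sort the two mirror-image brackets, each standing on its foot on the tray's floor near the middle: the left-hand one (foot to the left when you look from the plain end towards the foot end) into the tray left of the plate as the robot sees it, the right-hand one into the tray on the right. Leave everything standing at rest and let go.

Things in the scene. Friction and masses are not known exactly. Their poses are not given: they have to be found in the camera images.
- heat_sink_mid (a point): Dark finned heat sink, 46 x 46 x 30 mm high, about 120 g; eight upright fins run along its own x, side by side along y. The point is its centre, 15 mm above its underside. Own z up.
- fan_mid (a point): Black square cooling fan lying flat, 60 x 60 x 25 mm high, about 90 g, with a round hub and blades. The point is its centre, 12.5 mm above its underside; own x, y along its sides, z up. It is wider than the heat sink, so fingers that hold its sides can reach down past the heat sink.
- transformer_mid (a point): Small mains transformer: steel core with a copper winding, 48 (own x) x 40 (own y) x 36 mm high, about 350 g. The point is its centre, 18 mm above its underside. Own z up.
- bracket_lh_mid (a point): Steel bracket, 80 g: upright web 60 (own x) x 8 (y) x 40 mm high, with a flat foot 20 x 30 x 6 mm high at one end (own x 10 to 30 mm): an L from above. Left-hand: seen from above, looking from plain end to foot end (own +x), the foot sticks out left (own +y, to 34 mm). Point: web's centre, 20 mm above the underside. z up. Grip across the web, fingertips over 6 mm up to clear the foot.
- bracket_rh_mid (a point): Steel bracket, 80 g: upright web 60 (own x) x 8 (y) x 40 mm high, with a flat foot 20 x 30 x 6 mm high at one end (own x 10 to 30 mm): an L from above. Right-hand: seen from above, looking from plain end to foot end (own +x), the foot sticks out right (own -y, to 34 mm). Point: web's centre, 20 mm above the underside. z up. Grip across the web, fingertips over 6 mm up to clear the foot.
- base_plate: Fixed aluminium plate, 160 (own x) x 240 (y) x 4 mm thick, with a lip 14 mm high, 3 mm thick along its rear edge (own +x, far from the robot). Origin: centre of its underside; x front to rear, y left, z up. Capacitor and terminal block stand on it at own x = 30 mm, one at y = +85, the other at y = -85 mm, either way round; the heat sink goes midway between them.
- capacitor: Black upright round capacitor can with an aluminium top, diameter 35, 46 mm high, fixed on the base plate at its left or its right. Origin at the centre of its underside (plate's top face, 4 mm above the table); axes parallel to the plate's, so -x is in front of it.
- terminal_block: Low grey terminal block with four brass screws in a row, 56 (own x) x 20 (own y) x 18 mm high, fixed on the base plate on the side opposite to the capacitor. Origin at the centre of its underside; axes parallel to the plate's.
- bin_left: The shallow grey tray on the left of the base plate as the robot sees it (+y side). Fixed; outside 112 (own x) x 130 (own y) x 24 mm high, walls and floor 5 mm thick. Origin at the centre of its underside; own x points away from the robot, roughly, y to the left, z up.
- bin_right: The shallow grey tray on the right of the base plate as the robot sees it (-y side). Fixed; outside 112 (own x) x 130 (own y) x 24 mm high, walls and floor 5 mm thick. Origin at the centre of its underside; own x points away from the robot, roughly, y to the left, z up.
There are look-alikes about, which are no part of the job. Leave any yellow look-alike of the part that bears heat_sink_mid alone.

How it is judged:
By the outcome, as a careful person would: the job done as asked, in the order asked, and still so for the second after the job is handed in, with the robot touching nothing.
It also fails if it takes over 115 s, if anything falls off the work surface, if the arm or the gripper's body presses on something with over 40 N, if the wrist force passes 120 N, or if a joint passes its speed limit or range.

ROBOT

A 6-joint arm with a two-finger parallel gripper is mounted at the origin on the work surface. World frame = base frame: x ahead of the robot, y to its left, z up, the work surface at z = 0. Lengths are in m, angles in rad, forces in N, time in s.
With the tool pointing down it reaches from about 0.35 to 0.775 m from the base axis. Payload 5.5 kg.
Tool frame: the origin (TCP) lies midway between the tips of the shut fingers; the grasp point (between the pads) lies 19 mm behind it; z points along the fingers, y is the line along which they close (so a half turn about z gives the same grasp; the last joint's range is limited). The gripper opens to 85 mm and grips with 20 to 120 N. Pads are 22 mm wide; open, the fingers measure 114 mm over their backs; the gripper's body (76 mm by 85 mm) begins 54 mm behind the grasp point. The pads swing forward as they close: fully open they stand 13 mm farther back than shut.
Start: joints at [1.056, 0.313, 0.046, 1.304, 0, 1.431], TCP at [0.211, 0.535, 0.203] pointing down, gripper open.
Joint ranges: [-2.76, 2.76], [-0.86, 1.69], [-1.03, 1.26], [-2.2, 2.34], [-1.47, 1.5], [-3.14, 3.14]. Speed limits (rad/s): [2.57, 2.57, 3.14, 3.14, 3.14, 3.14].

INTERFACE

Orientations are given as a unit quaternion [w, x, y, z].
In Python, from workcell import telemetry, imaging, env gives the robot as it stands. The module is installed in compiled form; this text tells all that it offers.
- The arm moves only by the tool step_arm, never from a script. Its argument "moves" is a list of rows, each a list of 3 entries, a list of its own where there are three numbers: the shift along the tool's x, y, z in mm, then the turn, a rotation vector about the tool's x, y, z in rad, then the finger opening in mm, from 0 to 85.4. A call has 1 to 8 rows; each row is the pose to reach, as a shift and turn from the pose commanded when the call began, along the tool's axes at that moment; what a row does not reach only later rows make up. A row lasts 1/12 s, in which the tool goes at most 41.7 mm and 7.16 degrees, less where a joint would pass 70% of its speed; a pose out of reach is approached as far as the arm can. A call with a gripper value outside its range is refused whole. The fingers move at their own pace and stop on an object; "grip_force" is the grip in N (left out, the last holds). Time passes only in rows, so rows that repeat a pose let the fingers close. It gives the time, the measured TCP pose, the force, the opening and the grip force at its end, in the units of the state.
- telemetry.get_state(): the state, without advancing time (a new reading comes with each control period).
- imaging.read_camera(name): name is "scene" or "top" or "wrist"; returns the picture (480x640x3 uint8, red, green, blue); there is no depth.
- imaging.camera_params(name): a dict with "camera_matrix" (3x3 intrinsics, pixels), "pose" (4x4, takes a point from camera to world coordinates). Camera axes: x right, y up, looking along -z (the intrinsics and any distortion apply to the point x, -y, -z); pixel columns grow to the right and rows downward; lengths in m; the calibration is good to about 2 mm. A picture is of the moment at which its call begins: read the wrist's pose just before it. camera_params takes no time and is no camera call; for the wrist camera it gives the pose at the moment of the call.
- env.hand_in(): hands the job in; it is judged then, once.
The state is a dict: "clock": time; "joint_pos": joint angles; "qvel": joint speeds; "tau": joint torques, N m; "tcp_pos": TCP position; "orientation": TCP orientation; "wrist_force": force on the tool from outside, world axes, zero at the start; "ft_torque": the same for the moment, N m; "finger_gap": finger opening in m; "grip_force": force on a finger pad.
Only numpy, scipy, OpenCV 4.12 (cv2) and the standard library are available. Lean on these libraries where they do the work, as an engineer would, in place of code of your own. Each camera call takes 0.05 s, during which the arm holds its last target. There are 200 camera calls.

## Working session

There is one attempt and no reset: what is moved stays moved. The work goes in short steps, Python scripts to look and compute and a tool call to move; the robot and the scene stay as the last step left them, time stands still between calls to the robot, and variables do not carry over. Pictures are saved under pics/ and viewed, at most 14 in all, crops included, and the job is handed in when it is done.

Besides the shell and the picture viewer there is one more tool, called after "Request:" in YAML: its name, and indented under it one key for each argument. step_arm: Moves the arm, as the interface text tells. Its arguments: {"type":"object","properties":{"moves":{"type":"array"},"grip_force":{"type":"number"}},"required":["moves"]}

```bash
mkdir -p pics
python3 - <<'E'
from workcell import telemetry, imaging
import cv2, numpy as np
for n in ("top","scene"):
    im=imaging.read_camera(n); cv2.imwrite(f"pics/{n}0.png",im[:,:,::-1])
    p=imaging.camera_params(n); print(n,p)
s=telemetry.get_state(); print(s)
E
```

```text
top {'camera_matrix': array([[518.04736606,   0.        , 322.89310903],
       [  0.        , 518.04736606, 238.26055562],
       [  0.        ,   0.        ,   1.        ]]), 'pose': array([[-0.02790605,  0.99802508, -0.05627774,  0.38799835],
       [-0.99944488, -0.0268322 ,  0.01974746,  0.05049786],
       [ 0.0181984 ,  0.05679757,  0.99821984,  1.27050325],
       [ 0.        ,  0.        ,  0.        ,  1.        ]])}
scene {'camera_matrix': array([[478.24995303,   0.        , 321.91958712],
       [  0.        , 478.24995303, 227.61755073],
       [  0.        ,   0.        ,   1.        ]]), 'pose': array([[-0.40504884, -0.78299025,  0.4720823 ,  0.90444524],
       [ 0.91422539, -0.34047852,  0.21969596,  0.25220929],
       [-0.01128591,  0.52057722,  0.85374   ,  0.81432411],
       [ 0.        ,  0.        ,  0.        ,  1.        ]])}
{'clock': 0.1, 'joint_pos': array([1.05641323e+00, 3.13921909e-01, 4.51180784e-02, 1.30361910e+00,
       1.89498075e-05, 1.43119744e+00]), 'qvel': array([-0.00078132, -0.00155406,  0.00406204,  0.00011898,  0.00048683,
       -0.0002376 ]), 'tau': array([ 3.54047923e-03, -4.81726313e+01,  2.99242991e+01,  1.27356540e-02,
       -7.28108535e-05, -2.23484795e-05]), 'tcp_pos': array([0.21024753, 0.53465064, 0.20221044]), 'orientation': array([-2.70201600e-04,  1.86297235e-01,  9.82493094e-01, -7.67165182e-04]), 'wrist_force': array([-0.08414695,  0.98074549,  0.38203996]), 'ft_torque': array([ 0.03237592, -0.03299915,  0.05830966]), 'grip_force': 0.0, 'finger_gap': 0.08545197909448317}
```

View pics/top0.png

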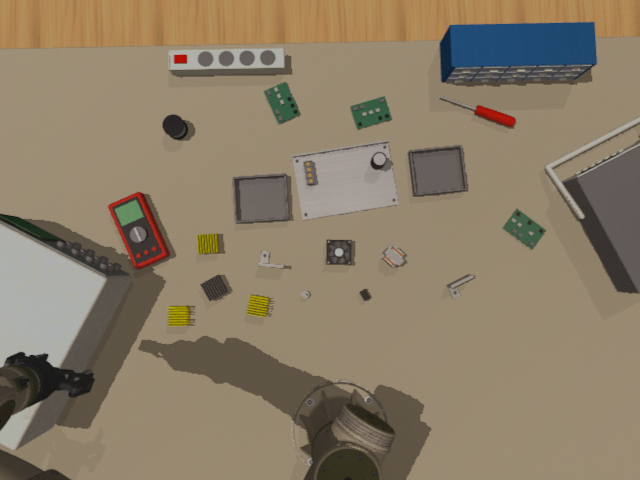

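View pics/scene0.png

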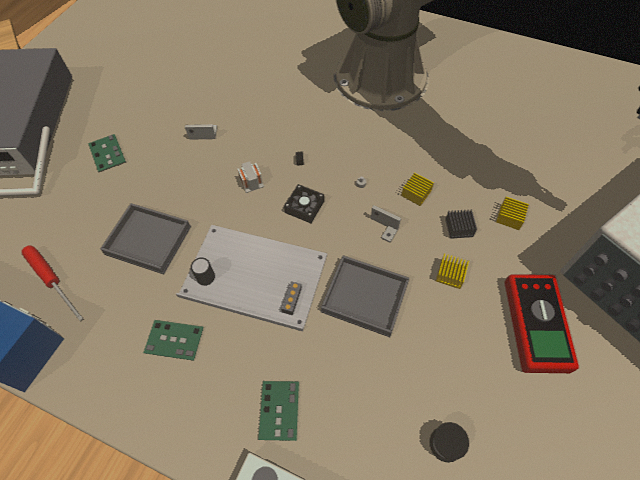

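```bash
cat > h.py <<'E'
from workcell import telemetry, imaging, env
import cv2, numpy as np
from scipy.spatial.transform import Rotation as R
def px2w(p,uv,z):
    K=p["camera_matrix"];T=p["pose"]
    uv=np.atleast_2d(uv).astype(float)
    d=np.c_[(uv[:,0]-K[0,2])/K[0,0],-(uv[:,1]-K[1,2])/K[1,1],-np.ones(len(uv))]@T[:3,:3].T
    o=T[:3,3]; return o+d*((z-o[2])/d[:,2])[:,None]
def w2px(p,X):
    K=p["camera_matrix"];T=p["pose"]; c=(np.atleast_2d(X)-T[:3,3])@T[:3,:3]
    return np.c_[K[0,2]+K[0,0]*c[:,0]/-c[:,2],K[1,2]-K[1,1]*c[:,1]/-c[:,2]]
def pose():
    s=telemetry.get_state();q=s["orientation"]; return s["tcp_pos"],R.from_quat(q[[1,2,3,0]]),s
def goto(xyz,yaw,cmd=None):
    """shift mm / rotvec in tool axes for TCP to xyz pointing down, tool y axis at world angle yaw (mod pi)"""
    t,r,s=pose()
    out=[]
    for k in (0,np.pi):
        a=yaw+k; y=np.array([np.cos(a),np.sin(a),0]); z=np.array([0,0,-1.]); M=np.c_[np.cross(y,z),y,z]
        out.append((r.inv()*R.from_matrix(M)).as_rotvec())
    out.sort(key=np.linalg.norm)
    print("shift",np.round(r.inv().apply(np.array(xyz)-t)*1000,1),"rot",np.round(out[0],3),"alt",np.round(out[1],3),"j6",s["joint_pos"][5].round(2))
E
python3 - <<'E'
import cv2
im=cv2.imread("pics/top0.png")
cv2.imwrite("pics/a.png",cv2.resize(im[130:240,220:480],None,fx=3,fy=3,interpolation=cv2.INTER_CUBIC))
cv2.imwrite("pics/b.png",cv2.resize(im[225:325,190:350],None,fx=5,fy=5,interpolation=cv2.INTER_CUBIC))
cv2.imwrite("pics/c.png",cv2.resize(im[225:325,325:485],None,fx=5,fy=5,interpolation=cv2.INTER_CUBIC))
E
```

```text
(no output)
```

View pics/a.png

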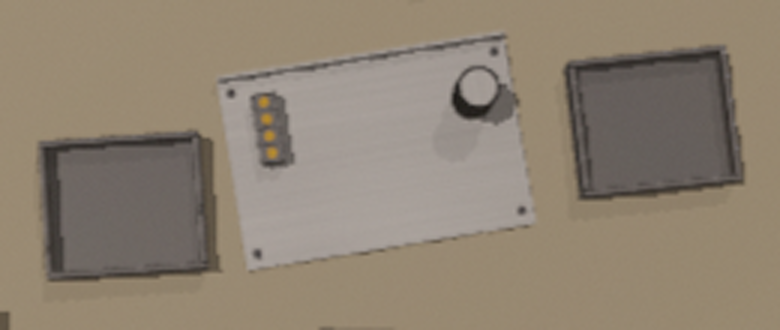

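View pics/b.png

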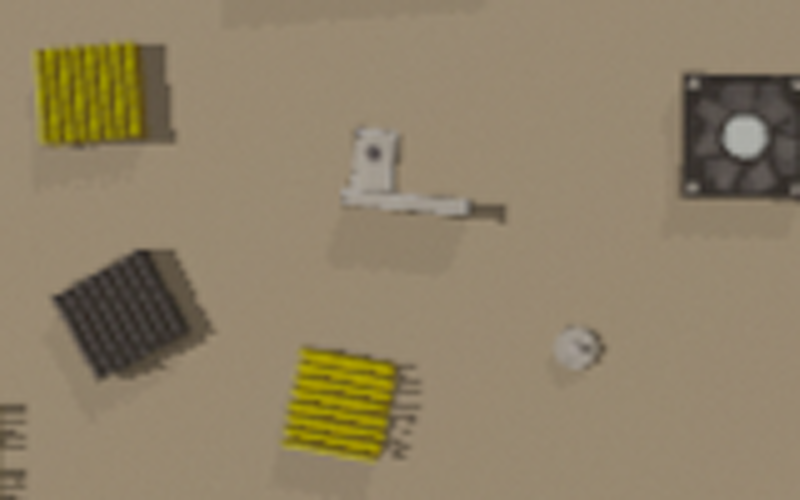

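View pics/c.png

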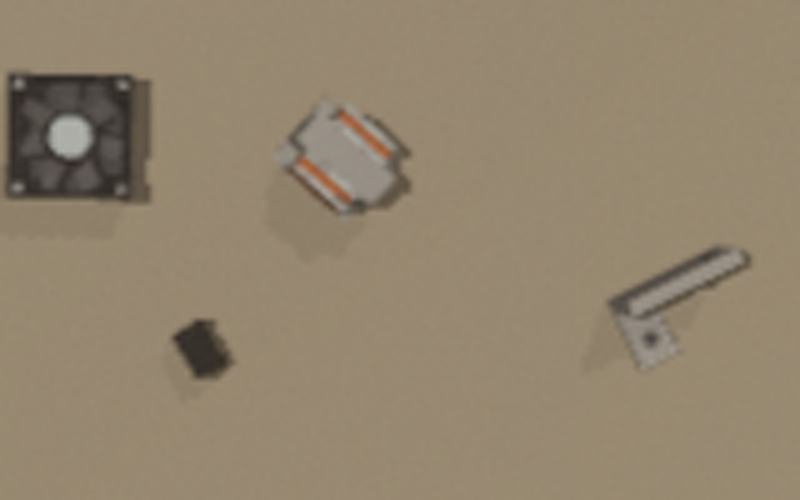

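```bash
cat > m.py <<'E'
from h import *
P=imaging.camera_params("top")
def cr(pts,o,s): return (np.array(pts,float)+.5)/s-.5+np.array(o)
A=lambda q,z: px2w(P,cr(q,(220,130),3),z); B=lambda q,z: px2w(P,cr(q,(190,225),5),z); C=lambda q,z: px2w(P,cr(q,(325,225),5),z)
def rep(n,w):
    e=np.diff(np.r_[w,w[:1]],axis=0)[:,:2]; print(n,"mid",w.mean(0)[:2].round(4),"len",np.linalg.norm(e,axis=1).round(4),"ang",np.degrees(np.arctan2(e[:,1],e[:,0])).round(1))
E
python3 - <<'E'
from m import *
rep("plate",A([(219,80),(505,36),(535,224),(248,270)],.004))
rep("screws",A([(231,93),(494,51),(521,211),(258,254)],.005))
print("cap",A([(480,87)],.05),"term",A([(251,94),(281,94),(293,164),(264,166)],.022).mean(0))
rep("binL",A([(39,143),(200,132),(216,270),(49,279)],.024))
rep("binR",A([(567,64),(724,46),(743,182),(583,198)],.024))
rep("hs",B([(53,297),(147,250),(190,330),(103,380)],.03))
rep("fan",C([(8,74),(131,74),(131,198),(8,198)],.025))
rep("trans",C([(325,97),(410,175),(347,215),(278,155)],.036))
rep("rh",B([(345,193),(468,202),(468,213),(345,204)],.04))
rep("lh",C([(625,303),(728,247),(742,261),(632,317)],.04))
E
```

```text
plate mid [ 0.6009 -0.0339] len [0.2392 0.158  0.2387 0.1587] ang [ -82.5 -173.    97.6    7.2]
screws mid [ 0.6008 -0.0332] len [0.2199 0.1346 0.2188 0.1347] ang [ -82.2 -172.5   97.8    8. ]
cap [[ 0.64329471 -0.11437916  0.05      ]] term [0.6184679  0.05167694 0.022     ]
binL mid [0.559 0.171] len [0.13   0.1127 0.1341 0.1104] ang [ -87.5 -174.8   91.6    3.1]
binR mid [ 0.6163 -0.2589] len [0.1296 0.1125 0.1312 0.1104] ang [ -84.8 -174.6   94.3    4.6]
hs mid [0.3478 0.2874] len [0.0496 0.0433 0.0472 0.0461] ang [ -64.9 -152.9  118.4   30. ]
fan mid [ 0.4246 -0.0108] len [0.0593 0.0597 0.0592 0.0597] ang [-91.5 178.2  88.4  -1.6]
trans mid [ 0.409  -0.1391] len [0.055  0.0358 0.0435 0.0358] ang [-134.3  120.6   47.3  -40.9]
rh mid [0.3968 0.151 ] len [0.0583 0.0052 0.0583 0.0052] ang [-95.8 178.6  84.2  -1.2]
lh mid [ 0.3467 -0.2995] len [0.0563 0.0094 0.0593 0.0074] ang [ -63.5 -136.9  115.    24.5]
```

Run:
```python
from h import *
t,r,s=pose(); y=r.as_matrix()[:,1]; print("tool y ang",np.degrees(np.arctan2(y[1],y[0])), "x", r.as_matrix()[:,0])
T=imaging.camera_params("wrist"); c=T["pose"]; print(r.inv().apply(c[:3,3]-t), (r.as_matrix().T@c[:3,:3]).round(3), T["camera_matrix"][0,0])
goto((.348,.287,.2),np.radians(27)); goto((.348,.287,.2),np.radians(-63))
```

```text
tool y ang 68.52645731456678 x [-9.30586535e-01  3.66071907e-01  2.45100908e-04]
[ 0.06671493  0.00030534 -0.17016463] [[-0.     0.965  0.264]
 [ 1.     0.     0.   ]
 [ 0.     0.264 -0.965]] 345.6115393492311
shift [-218.8 -180.     2.4] rot [-0.002  0.     0.725] alt [-0.000e+00 -2.000e-03 -2.417e+00] j6 1.43
shift [-218.8 -180.     2.4] rot [-0.001 -0.001 -0.846] alt [-1.000e-03  2.000e-03  2.296e+00] j6 1.43
```

Request:
step_arm:
  moves:
    - [[-219, -180, 3], [0, 0, 0.725], 85]
    - [[-219, -180, 3], [0, 0, 0.725], 85]
    - [[-219, -180, 3], [0, 0, 0.725], 85]
    - [[-219, -180, 3], [0, 0, 0.725], 85]
    - [[-219, -180, 3], [0, 0, 0.725], 85]
    - [[-219, -180, 3], [0, 0, 0.725], 85]
    - [[-219, -180, 3], [0, 0, 0.725], 85]
    - [[-219, -180, 3], [0, 0, 0.725], 85]

```text
clock: 0.77
tcp_pos: [0.3505, 0.2829, 0.1997]
orientation: [0.001, 0.525, 0.851, -0.001]
wrist_force: [0.2, 0.0, 0.6]
finger_gap: 0.085
grip_force: 0.0
```

```bash
cat > look.py <<'E'
import sys; from h import *
t,r,s=pose(); P=imaging.camera_params("wrist"); im=imaging.read_camera("wrist"); n=sys.argv[1]
cv2.imwrite(f"pics/{n}.png",im[:,:,::-1]); np.savez(f"pics/{n}.npz",**P)
y=r.as_matrix()[:,1]; print(t.round(4),np.degrees(np.arctan2(y[1],y[0])).round(1),s["clock"],s["joint_pos"].round(2))
E
python3 look.py w1
```

```text
[0.3505 0.2829 0.1997] 26.6 0.7667 [ 0.5   0.07 -0.26  1.24 -0.    1.61]
```

View pics/w1.png

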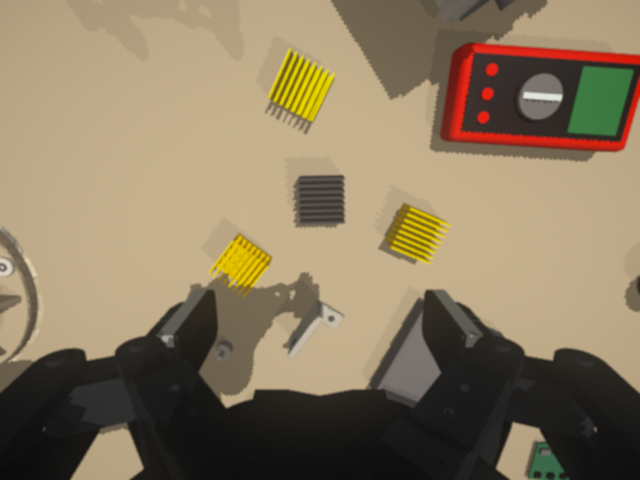

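Run:
```python
from h import *; from m import rep
P=np.load("pics/w1.npz")
rep("hs",px2w(P,[(298,177),(343,176),(345,222),(299,224)],.03))
g=lambda y:goto((.348,.2875,.2),np.radians(y))
g(116)
```

```text
hs mid [0.3473 0.2937] len [0.0438 0.046  0.0464 0.047 ] ang [  27.9  -59.9 -150.8  116.9]
shift [ 3.  -0.2 -0.2] rot [-1.000e-03 -0.000e+00 -1.559e+00] alt [-0.000e+00  1.000e-03  1.582e+00] j6 1.61
```

Request:
step_arm:
  moves:
    - [[6, 0, 60], [0, 0, -0.125], 85]
    - [[6, 0, 60], [0, 0, -0.25], 85]
    - [[6, 0, 60], [0, 0, -0.375], 85]
    - [[6, 0, 60], [0, 0, -0.5], 85]
    - [[6, 0, 60], [0, 0, -0.625], 85]
    - [[6, 0, 60], [0, 0, -0.75], 85]
    - [[6, 0, 60], [0, 0, -0.875], 85]
    - [[6, 0, 60], [0, 0, -0.97], 85]

```text
clock: 1.48
tcp_pos: [0.3449, 0.2937, 0.1397]
orientation: [-0.0, 0.061, 0.998, 0.0]
wrist_force: [0.3, 0.4, -0.3]
finger_gap: 0.0851
grip_force: 0.0
```

Request:
step_arm:
  moves:
    - [[0, 0, 0], [0, 0, -0.12], 85]
    - [[0, 0, 0], [0, 0, -0.24], 85]
    - [[0, 0, 0], [0, 0, -0.36], 85]
    - [[0, 0, 0], [0, 0, -0.48], 85]
    - [[0, 0, 0], [0, 0, -0.589], 85]
    - [[0, 0, 0], [0, 0, -0.589], 85]
    - [[0, 0, 0], [0, 0, -0.589], 85]
    - [[0, 0, 0], [0, 0, -0.589], 85]

```text
clock: 2.15
tcp_pos: [0.3453, 0.2933, 0.1399]
orientation: [-0.0, -0.227, 0.974, 0.0]
wrist_force: [0.2, 0.3, -0.2]
finger_gap: 0.0852
grip_force: 0.0
```

```bash
python3 look.py w2; python3 -c "
import cv2
im=cv2.imread('pics/w2.png');cv2.imwrite('pics/w2c.png',cv2.resize(im[60:330,140:500],None,fx=2,fy=2))"
```

```text
[0.3453 0.2933 0.1399] 116.2 2.15 [ 0.53  0.11 -0.37  1.09  0.    0.07]
```

View pics/w2c.png

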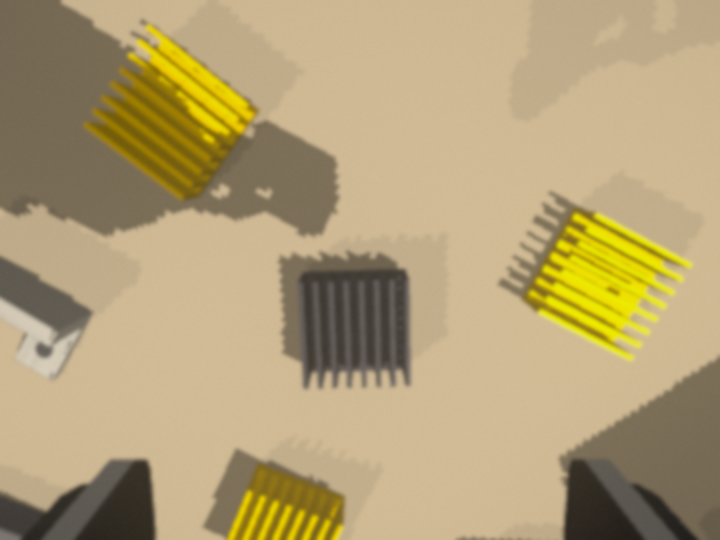

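Run:
```python
from h import *; from m import rep
P=np.load("pics/w2.npz")
f=lambda q:np.array(q)/2+[139.75,59.75]
w=px2w(P,f([(302,280),(408,280),(410,386),(303,388)]),.03); rep("hs",w)
c=w.mean(0); goto((c[0],c[1],.06),np.radians(116.5)); goto((c[0],c[1],.003),np.radians(116.5))
```

```text
hs mid [0.3474 0.2929] len [0.0433 0.0455 0.0455 0.0463] ang [ 116.2   28.3  -62.7 -154.5]
shift [-1.7 -1.1 79.9] rot [ 0.    -0.    -0.005] alt [-0.    -0.     3.137] j6 0.07
shift [ -1.7  -1.1 136.9] rot [ 0.    -0.    -0.005] alt [-0.    -0.     3.137] j6 0.07
```

Request:
step_arm:
  moves:
    - [[-2, -1, 40], [0, 0, 0], 80]
    - [[-2, -1, 80], [0, 0, 0], 80]
    - [[-2, -1, 110], [0, 0, 0], 75]
    - [[-2, -1, 130], [0, 0, 0], 70]
    - [[-2, -1, 137], [0, 0, 0], 65]
    - [[-2, -1, 137], [0, 0, 0], 60]
    - [[-2, -1, 137], [0, 0, 0], 50]
    - [[-2, -1, 137], [0, 0, 0], 40]
  grip_force: 50

```text
clock: 2.87
tcp_pos: [0.3493, 0.2936, 0.0045]
orientation: [0.001, -0.227, 0.974, 0.0]
wrist_force: [1.0, 0.4, 0.0]
finger_gap: 0.0404
grip_force: 0.0
```

Request:
step_arm:
  moves:
    - [[0, 0, 0], [0, 0, 0], 35]
    - [[0, 0, 0], [0, 0, 0], 35]
    - [[0, 0, 0], [0, 0, 0], 35]
    - [[0, 0, 0], [0, 0, 0], 35]

```text
clock: 3.2
tcp_pos: [0.3484, 0.2931, 0.0036]
orientation: [0.001, -0.228, 0.974, 0.0]
wrist_force: [-0.8, -0.2, -0.4]
finger_gap: 0.0347
grip_force: 0.0
```

```bash
python3 look.py w3
```

```text
[0.3484 0.2931 0.0036] 116.3 3.2 [ 0.52  0.25 -0.57  0.75  0.    0.06]
```

View pics/w3.png

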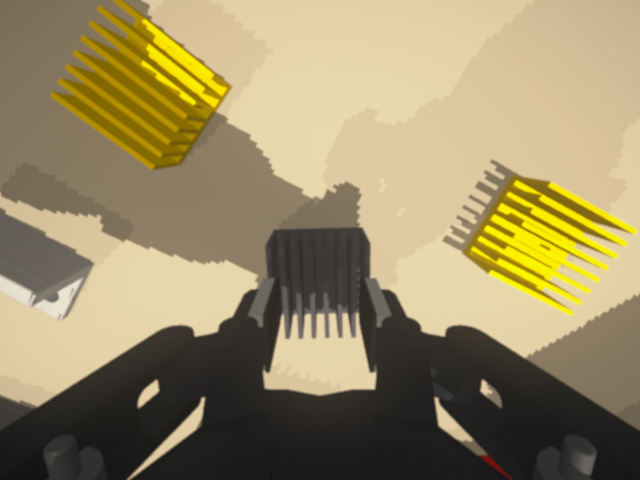

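```bash
python3 - <<'E'
from h import *; from m import rep
P=np.load("pics/w3.npz"); t,r,s=pose(); print(s["finger_gap"],s["grip_force"],s["wrist_force"],s["ft_torque"])
for z in (0,-.01,-.019,-.03): print(z,w2px(P,[t+r.apply((x,y,z)) for x in(0,.011) for y in (-.0174,.0174)]).round().tolist())
rep("hs top",px2w(P,[(273,230),(367,230),(355,335),(285,335)],.03))
c=np.array([.3474,.2929,.03]);M=R.from_euler('z',116.5,degrees=True)
print(w2px(P,[c+M.apply((a,b,h)) for h in (0,-.03) for a,b in ((-.023,-.023),(-.023,.023),(.023,.023),(.023,-.023))]).round())
E
python3 -c "
import cv2
im=cv2.imread('pics/w3.png');cv2.imwrite('pics/w3c.png',cv2.resize(im[215:390,220:420],None,fx=4,fy=3.4,interpolation=cv2.INTER_CUBIC))"
```

```text
0.03493535608684947 0.0 [ 0.06769914 -0.47543558 -1.25212238] [-0.03286072  0.0342024  -0.01033231]
0 [[286.0, 273.0], [352.0, 273.0], [285.0, 253.0], [353.0, 253.0]]
-0.01 [[284.0, 280.0], [354.0, 280.0], [283.0, 259.0], [354.0, 259.0]]
-0.019 [[282.0, 288.0], [356.0, 288.0], [281.0, 266.0], [356.0, 266.0]]
-0.03 [[280.0, 298.0], [358.0, 298.0], [279.0, 274.0], [359.0, 274.0]]
hs top mid [0.3438 0.2913] len [0.0403 0.0508 0.0328 0.0508] ang [ 116.3   22.1  -63.7 -149.4]
[[271. 338.]
 [266. 244.]
 [373. 244.]
 [369. 338.]
 [278. 308.]
 [275. 228.]
 [364. 227.]
 [361. 308.]]
```

View pics/w3c.png

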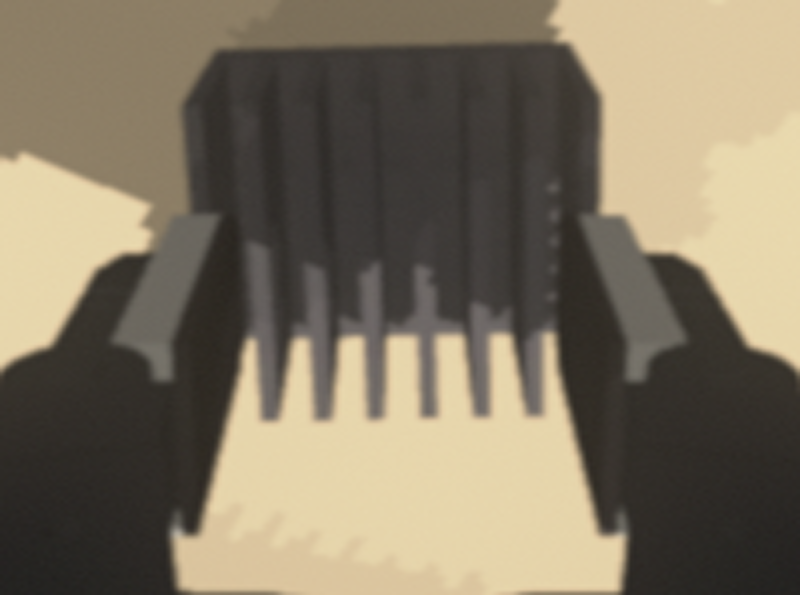

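Request:
step_arm:
  moves:
    - [[0, 0, 0], [0, 0, 0], 32]
    - [[0, 0, 0], [0, 0, 0], 28]
    - [[0, 0, 0], [0, 0, 0], 24]
    - [[0, 0, 0], [0, 0, 0], 20]
    - [[0, 0, 0], [0, 0, 0], 20]
    - [[0, 0, 0], [0, 0, 0], 20]
  grip_force: 50

```text
clock: 3.75
tcp_pos: [0.3479, 0.2928, 0.003]
orientation: [-0.0, -0.228, 0.974, 0.0]
wrist_force: [-0.4, 0.6, 0.2]
finger_gap: 0.0203
grip_force: 0.0
```

```bash
python3 look.py w4;python3 -c "
import cv2
im=cv2.imread('pics/w4.png');cv2.imwrite('pics/w4c.png',cv2.resize(im[200:400,200:440],None,fx=3.3,fy=3,interpolation=cv2.INTER_CUBIC))"
```

```text
[0.3479 0.2928 0.003 ] 116.3 3.75 [ 0.52  0.25 -0.57  0.74  0.    0.06]
```

View pics/w4c.png

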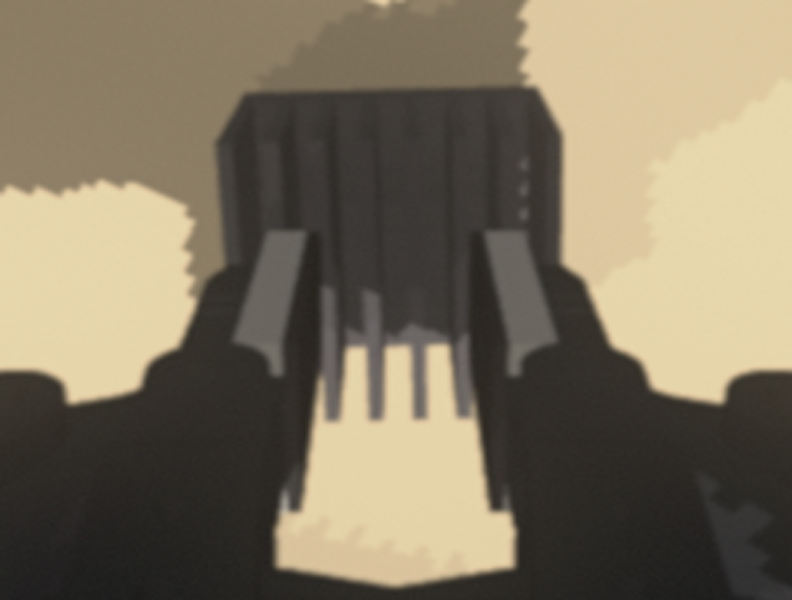

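Request:
step_arm:
  moves:
    - [[0, 0, -15], [0, 0, 0], 40]
    - [[0, 0, -15], [0, 0, 0], 60]
    - [[0, 0, -15], [0, 0, 0], 70]
    - [[0, 0, -15], [0, 0, 0], 70]
    - [[0, 0, -15], [0, 0, 0], 70]
    - [[0, 0, 0], [0, 0, 0], 70]
    - [[0, 0, 5], [0, 0, 0], 70]
    - [[0, 0, 10], [0, 0, 0], 70]

```text
clock: 4.47
tcp_pos: [0.3471, 0.2923, -0.008]
orientation: [-0.001, -0.228, 0.974, -0.0]
wrist_force: [-0.3, -0.5, -0.0]
finger_gap: 0.0698
grip_force: 0.0
```

```bash
python3 look.py w5;python3 -c "
import cv2
im=cv2.imread('pics/w5.png');cv2.imwrite('pics/w5c.png',cv2.resize(im[200:400,180:460],None,fx=2.8,fy=2.8,interpolation=cv2.INTER_CUBIC))"
```

```text
[ 0.3471  0.2923 -0.008 ] 116.3 4.4667 [ 0.52  0.27 -0.59  0.72  0.    0.06]
```

View pics/w5c.png

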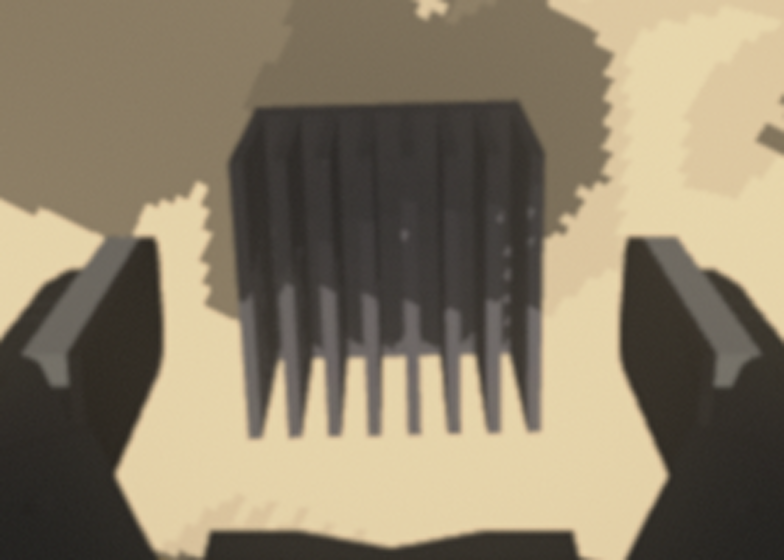

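Request:
step_arm:
  moves:
    - [[1, 0, 5], [0, 0, 0], 70]
    - [[1, 0, 10], [0, 0, 0], 68]
    - [[1, 0, 14], [0, 0, 0], 66]
    - [[1, 0, 16], [0, 0, 0], 62]
    - [[1, 0, 16], [0, 0, 0], 56]
    - [[1, 0, 16], [0, 0, 0], 50]
    - [[1, 0, 16], [0, 0, 0], 40]
    - [[1, 0, 16], [0, 0, 0], 35]
  grip_force: 50

```text
clock: 5.18
tcp_pos: [0.3475, 0.2926, -0.0226]
orientation: [0.0, -0.228, 0.974, 0.0]
wrist_force: [-0.4, 0.5, 2.0]
finger_gap: 0.0449
grip_force: 51.2
```

Request:
step_arm:
  moves:
    - [[0, 0, 0], [0, 0, 0], 35]
    - [[0, 0, 0], [0, 0, 0], 35]
    - [[0, 0, 0], [0, 0, 0], 35]

```text
clock: 5.43
tcp_pos: [0.3474, 0.2926, -0.0226]
orientation: [0.0, -0.228, 0.974, 0.0]
wrist_force: [-1.0, -0.5, 4.4]
finger_gap: 0.0452
grip_force: 51.4
```

Run:
```python
from h import *
goto((.3474,.2926,.05),np.radians(97.5)); goto((.631,-.03,.05),np.radians(97.5))
```

```text
shift [ -0.    0.  -72.6] rot [0.    0.001 0.328] alt [-1.000e-03  0.000e+00 -2.813e+00] j6 0.06
shift [-111.3 -414.9  -72.5] rot [0.    0.001 0.328] alt [-1.000e-03  0.000e+00 -2.813e+00] j6 0.06
```

Request:
step_arm:
  moves:
    - [[0, 0, -36], [0, 0, 0], 35]
    - [[0, 0, -73], [0, 0, 0.08], 35]
    - [[-10, -35, -73], [0, 0, 0.2], 35]
    - [[-20, -74, -73], [0, 0, 0.328], 35]
    - [[-31, -114, -73], [0, 0, 0.328], 35]
    - [[-41, -154, -73], [0, 0, 0.328], 35]
    - [[-52, -194, -73], [0, 0, 0.328], 35]
    - [[-63, -234, -73], [0, 0, 0.328], 35]

```text
clock: 6.1
tcp_pos: [0.5078, 0.1088, 0.0497]
orientation: [-0.0, -0.066, 0.998, 0.0]
wrist_force: [0.3, 0.9, -1.0]
finger_gap: 0.0449
grip_force: 51.7
```

Run:
```python
from h import *
goto((.631,-.03,.05),np.radians(97.5))
```

```text
shift [-104.  -153.7   -0.4] rot [ 0.    -0.001  0.   ] alt [ 1.000e-03  0.000e+00 -3.141e+00] j6 -0.08
```

Request:
step_arm:
  moves:
    - [[-23, -34, 0], [0, 0, 0], 35]
    - [[-46, -68, 0], [0, 0, 0], 35]
    - [[-69, -102, 0], [0, 0, 0], 35]
    - [[-90, -134, 0], [0, 0, 0], 35]
    - [[-100, -148, 0], [0, 0, 0], 35]
    - [[-104, -154, 0], [0, 0, 0], 35]
    - [[-104, -154, 0], [0, 0, 0], 35]
    - [[-104, -154, 0], [0, 0, 0], 35]

```text
clock: 6.77
tcp_pos: [0.6292, -0.028, 0.0491]
orientation: [-0.001, -0.065, 0.998, 0.001]
wrist_force: [-0.5, 0.5, -1.6]
finger_gap: 0.0451
grip_force: 51.6
```

```bash
python3 look.py w6
```

```text
[ 0.6292 -0.028   0.0491] 97.5 6.7667 [-0.17  0.5  -0.06  1.01  0.   -0.3 ]
```

View pics/w6.png

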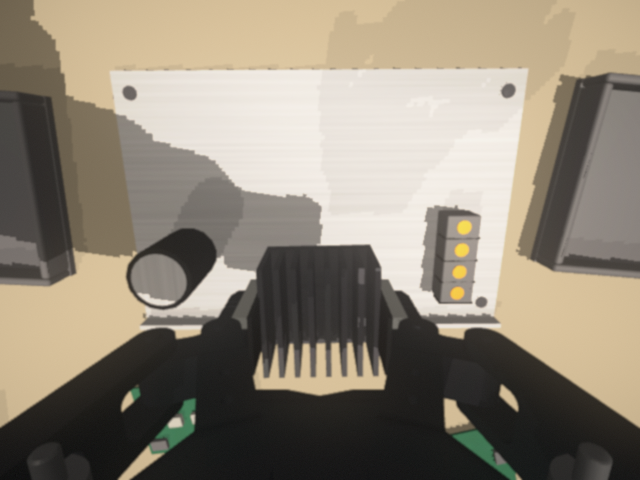

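Run:
```python
from h import *; from m import rep
P=np.load("pics/w6.npz"); t=np.array([.6292,-.028,.0491])
fc=px2w(P,[(110,71),(528,68)],.004); sc=px2w(P,[(129,93),(508,91),(481,302)],.005)
print("front",fc[:,:2],np.linalg.norm(fc[0]-fc[1]),np.degrees(np.arctan2(*(fc[1]-fc[0])[[1,0]]))-90)
print("screws",sc[:,:2],np.degrees(np.arctan2(*(sc[1]-sc[0])[[1,0]]))-90, np.degrees(np.arctan2(*(sc[2]-sc[1])[[1,0]])))
a=np.radians(7.6);X=np.array([np.cos(a),np.sin(a)]);Y=np.array([-X[1],X[0]])
fm=fc.mean(0)[:2]; sm=sc[:2].mean(0)[:2]
print("centre from front",fm+.08*X,"from screws",sm+.0675*X, sc[1:].mean(0)[:2]-.11*Y)
te=px2w(P,[(464,228),(457,294)],.022)[:,:2].mean(0); ca=px2w(P,[(159,279)],.05)[0,:2]; print("term",te,"cap",ca,"mid",(te+ca)/2,"dist",np.linalg.norm(te-ca),np.degrees(np.arctan2(*(te-ca)[::-1]))-90)
z=t[2]+.0226+.03
h=px2w(P,[(264,376),(378,375)],z); print("hs far end",h[:,:2],np.linalg.norm(h[0]-h[1]),"centre",h.mean(0)[:2]-.023*X, h.mean(0)[:2]-.023*X-t[:2])
```

```text
front [[ 0.53982869 -0.16013515]
 [ 0.50706954  0.07630557]] 0.23869934862193673 7.888179672726551
screws [[ 0.55029593 -0.14900122]
 [ 0.52063819  0.06781598]
 [ 0.65244992  0.08587046]] 7.788969572041609 7.799366297173905
centre from front [ 0.60274636 -0.03133428] from screws [ 0.60237411 -0.03166531] [ 0.60109226 -0.03219049]
term [0.62119064 0.05714005] cap [ 0.64291588 -0.110938  ] mid [ 0.63205326 -0.02689898] dist 0.1694763016179229 7.365036115688369
hs far end [[ 0.65479763 -0.04662952]
 [ 0.64848838 -0.00190587]] 0.045166482629061165 centre [ 0.62884505 -0.02730959] [-0.00035495  0.00069041]
```

Run:
```python
from h import *
goto((.6319,-.0277,-.0178),np.radians(97.7))
```

```text
shift [-3.  -0.8 67.1] rot [ 0.001 -0.002 -0.002] alt [-3.000e-03 -2.000e-03  3.139e+00] j6 -0.3
```

Request:
step_arm:
  moves:
    - [[-3, -1, 20], [0, 0, 0], 35]
    - [[-3, -1, 40], [0, 0, 0], 35]
    - [[-3, -1, 55], [0, 0, 0], 35]
    - [[-3, -1, 61], [0, 0, 0], 35]
    - [[-3, -1, 61], [0, 0, 0], 35]
    - [[-3, -1, 61], [0, 0, 0], 35]

```text
clock: 7.32
tcp_pos: [0.633, -0.0281, -0.0106]
orientation: [-0.0, -0.066, 0.998, 0.0]
wrist_force: [0.4, 0.1, -0.8]
finger_gap: 0.0453
grip_force: 51.6
```

Run:
```python
from h import *
imaging.read_camera("wrist");print(pose()[0],pose()[2]["wrist_force"])
goto((.6319,-.0277,-.0178),np.radians(97.7))
```

```text
[ 0.6338463  -0.02847887 -0.00998729] [-0.24342778 -0.45584389 -0.76108546]
shift [1.8 1.  7.8] rot [-0.     0.001 -0.002] alt [2.000e-03 0.000e+00 3.139e+00] j6 -0.3
```

Request:
step_arm:
  moves:
    - [[1.5, 0.5, 3], [0, 0, 0], 35]
    - [[1.5, 0.5, 5], [0, 0, 0], 35]
    - [[1.5, 0.5, 6.5], [0, 0, 0], 35]
    - [[1.5, 0.5, 6.5], [0, 0, 0], 35]
    - [[1.5, 0.5, 6.5], [0, 0, 0], 35]

```text
clock: 7.78
tcp_pos: [0.6321, -0.0289, -0.0174]
orientation: [0.0, -0.066, 0.998, 0.0]
wrist_force: [0.5, 0.2, -0.7]
finger_gap: 0.0453
grip_force: 51.6
```

```bash
cat >> h.py <<'E'
def avg(n=4):
    """mean TCP over n control periods (uses camera calls to pass time)"""
    v=[]
    for _ in range(n): v.append(pose()[0]); imaging.read_camera("wrist")
    v=np.array(v); s=pose()[2]; print("tcp",v.mean(0).round(4),"std",v.std(0).round(4),"F",s["wrist_force"].round(1),"gap",s["finger_gap"].round(4),"grip",round(float(s["grip_force"]),1),"t",round(s["clock"],2)); return v.mean(0)
E
python3 -c "
from h import *
avg()"
```

```text
Traceback (most recent call last):
  File "h.py", line 27, in avg
    v=np.array(v); s=pose()[2]; print("tcp",v.mean(0).round(4),"std",v.std(0).round(4),"F",s["wrist_force"].round(1),"gap",s["finger_gap"].round(4),"grip",round(float(s["grip_force"]),1),"t",round(s["clock"],2)); return v.mean(0)
                                                                                                                           ^^^^^^^^^^^^^^^^^^^^^
AttributeError: 'float' object has no attribute 'round'
```

```bash
sed -i 's/s\["finger_gap"\].round(4)/round(float(s["finger_gap"]),4)/' h.py; python3 -c "
from h import *
m=avg();goto((.6319,-.0277,-.0195),np.radians(97.7))"
```

```text
tcp [ 0.6321 -0.0289 -0.0174] std [0. 0. 0.] F [ 0.1  0.1 -0.5] gap 0.0451 grip 51.6 t 8.18
shift [0.  1.2 2. ] rot [ 0.     0.    -0.003] alt [ 0.    -0.     3.138] j6 -0.3
```

Request:
step_arm:
  moves:
    - [[0, 1.2, 0], [0, 0, 0], 35]
    - [[0, 1.2, 1], [0, 0, 0], 35]
    - [[0, 1.2, 1.5], [0, 0, 0], 35]
    - [[0, 1.2, 2], [0, 0, 0], 35]
    - [[0, 1.2, 2], [0, 0, 0], 35]

```text
clock: 8.6
tcp_pos: [0.6321, -0.0275, -0.0185]
orientation: [0.0, -0.066, 0.998, 0.0]
wrist_force: [-2.6, 0.7, 5.0]
finger_gap: 0.0451
grip_force: 52.5
```

Contact with the plate. Release and rise.

Request:
step_arm:
  moves:
    - [[0, 0, 0], [0, 0, 0], 50]
    - [[0, 0, 0], [0, 0, 0], 60]
    - [[0, 0, 0], [0, 0, 0], 68]
    - [[0, 0, -30], [0, 0, 0], 72]
    - [[0, 0, -70], [0, 0, 0], 80]
    - [[0, 0, -110], [0, 0, 0], 85]
    - [[0, 0, -110], [0, 0, 0], 85]
    - [[0, 0, -110], [0, 0, 0], 85]

```text
clock: 9.27
tcp_pos: [0.6346, -0.0281, 0.0939]
orientation: [0.003, -0.066, 0.998, -0.001]
wrist_force: [0.4, 0.8, -0.6]
finger_gap: 0.0846
grip_force: 0.0
```

```bash
python3 -c "
from h import *
m=avg(2)
T=imaging.camera_params('wrist')
im=imaging.read_camera('wrist'); cv2.imwrite('pics/w7.png',im[:,:,::-1]); np.savez('pics/w7.npz',**T)
# dark blob near heat sink on the bright plate
a=np.radians(7.75);c=np.array([.6318,-.0277])
X=np.array([np.cos(a),np.sin(a),0]);Y=np.array([-X[1],X[0],0])
# rectified top-plane image at z=.034, 0.5mm/px
N=200;g=np.arange(-N//2,N//2)*.0005
W=np.array([[np.r_[c,.034]+x*X+y*Y for y in g] for x in g]).reshape(-1,3)
uv=w2px(T,W).reshape(N,N,2).astype(np.float32)
r=cv2.remap(im[:,:,::-1].copy(),uv[:,:,0],uv[:,:,1],cv2.INTER_LINEAR); cv2.imwrite('pics/w7r.png',r)
v=r.max(2).astype(int)
for k in (20,40,60,80,100,120,140,160): print(k,v[k,::8].tolist())
"
```

```text
tcp [ 0.6337 -0.028   0.0927] std [0.0009 0.0001 0.0012] F [0.5 0.9 0.1] gap 0.0853 grip 0.0 t 9.37
20 [108, 109, 120, 124, 125, 125, 125, 126, 126, 133, 150, 185, 202, 204, 206, 208, 209, 210, 211, 211, 213, 224, 224, 224, 225]
40 [107, 107, 121, 122, 122, 123, 124, 124, 123, 111, 110, 111, 112, 119, 120, 150, 188, 206, 206, 207, 208, 221, 221, 222, 221]
60 [135, 173, 124, 125, 125, 124, 124, 70, 59, 57, 65, 60, 63, 64, 64, 67, 73, 79, 113, 206, 205, 220, 220, 221, 221]
80 [212, 213, 212, 212, 214, 174, 125, 75, 58, 56, 62, 58, 62, 62, 60, 65, 66, 74, 105, 205, 205, 219, 220, 220, 221]
100 [211, 211, 212, 213, 214, 127, 126, 101, 60, 74, 78, 59, 84, 72, 62, 90, 64, 69, 98, 205, 219, 220, 220, 221, 221]
120 [208, 208, 209, 209, 210, 159, 126, 103, 61, 78, 76, 63, 87, 71, 64, 90, 63, 69, 93, 217, 216, 217, 218, 219, 220]
140 [210, 211, 211, 211, 211, 211, 211, 153, 202, 101, 180, 204, 112, 197, 209, 108, 200, 194, 100, 219, 220, 220, 221, 222, 223]
160 [189, 190, 191, 192, 192, 192, 193, 193, 193, 194, 194, 195, 195, 196, 197, 198, 199, 200, 201, 201, 203, 203, 204, 205, 206]
```

Run:
```python
from h import *
goto((.425,-.011,.1),np.radians(88.4))
```

```text
shift [201.9  43.3 -10.5] rot [ 0.001 -0.002  0.159] alt [ 4.000e-03  1.000e-03 -2.982e+00] j6 -0.3
```

Request:
step_arm:
  moves:
    - [[36, 8, -10], [0, 0, 0.06], 85]
    - [[76, 16, -10], [0, 0, 0.12], 85]
    - [[116, 24, -10], [0, 0, 0.159], 85]
    - [[156, 33, -10], [0, 0, 0.159], 85]
    - [[190, 40, -10], [0, 0, 0.159], 85]
    - [[202, 43, -10], [0, 0, 0.159], 85]
    - [[202, 43, -10], [0, 0, 0.159], 85]
    - [[202, 43, -10], [0, 0, 0.159], 85]

```text
clock: 10.08
tcp_pos: [0.4251, -0.0113, 0.0996]
orientation: [-0.001, 0.014, 1.0, 0.0]
wrist_force: [0.9, 0.2, 0.5]
finger_gap: 0.0847
grip_force: 0.0
```

```bash
cat >> h.py <<'E'
def rect(T,im,c,ang,z,half=.05,res=.0005):
    """rectified view of plane z around c: rows along X(ang), cols along Y"""
    a=np.radians(ang);X=np.array([np.cos(a),np.sin(a),0]);Y=np.array([-X[1],X[0],0])
    g=np.arange(-half,half,res); gx,gy=np.meshgrid(g,g,indexing="ij")
    W=np.r_[c,z]+gx[...,None]*X+gy[...,None]*Y
    uv=w2px(T,W.reshape(-1,3)).reshape(len(g),len(g),2).astype(np.float32)
    return cv2.remap(im[:,:,::-1].copy(),uv[:,:,0],uv[:,:,1],cv2.INTER_LINEAR)
E
python3 - <<'E'
from h import *
avg(2)
T=imaging.camera_params('wrist'); im=imaging.read_camera('wrist'); cv2.imwrite('pics/w8.png',im[:,:,::-1]); np.savez('pics/w8.npz',**T)
r=rect(T,im,np.array([.425,-.011]),-1.6,.025); cv2.imwrite('pics/w8r.png',r)
g=cv2.cvtColor(r,cv2.COLOR_BGR2GRAY)
m=cv2.morphologyEx((g<90).astype(np.uint8),cv2.MORPH_CLOSE,np.ones((25,25)))
n,l,st,ce=cv2.connectedComponentsWithStats(m); 
for i in range(1,n):
    if st[i,4]>2000: print(st[i],ce[i],cv2.minAreaRect(np.argwhere(l==i)[:,::-1].astype(np.float32)))
# white corner dots and hub
w=(g>110)&(cv2.cvtColor(r,cv2.COLOR_BGR2HSV)[:,:,1]<40)
n,l,st,ce=cv2.connectedComponentsWithStats(w.astype(np.uint8))
for i in range(1,n):
    if st[i,4]>15: print("w",st[i],((ce[i]-100)*.5).round(1))
E
```

```text
tcp [ 0.4257 -0.0114  0.0998] std [0.0007 0.0001 0.0001] F [-0.4 -0.5  0.5] gap 0.0849 grip 0.0 t 10.18
[   43    32   120   127 13657] [102.23841254  95.06245881] ((102.34520721435547, 95.08621215820312), (119.52025604248047, 125.05838775634766), 0.6295985579490662)
w [50 44  9 10 77] [-23.  -25.7]
w [149  45  11  10  86] [ 27.  -25.1]
w [  87   78   38   42 1003] [ 4.1 -0.1]
w [ 48 144  10  10  79] [-23.7  24.4]
w [148 145  10  11  79] [26.3 24.9]
```

Run:
```python
from h import *
goto((.4247,-.0094,-.026),np.radians(87.7))
```

```text
shift [  2.7   2.3 126.2] rot [0.    0.    0.012] alt [-1.000e-03  0.000e+00 -3.129e+00] j6 -0.19
```

Run:
```python
from h import *
avg(4)
goto((.4247,-.0094,-.026),np.radians(87.7))
```

```text
tcp [ 0.4271 -0.0117  0.1002] std [0.0002 0.     0.    ] F [-0.7  0.4  0.3] gap 0.0847 grip 0.0 t 10.43
shift [  2.    2.1 126.2] rot [ 0.    -0.     0.012] alt [ 0.     0.    -3.129] j6 -0.19
```

Request:
step_arm:
  moves:
    - [[2, 2, 40], [0, 0, 0.012], 78]
    - [[2, 2, 80], [0, 0, 0.012], 78]
    - [[2, 2, 105], [0, 0, 0.012], 78]
    - [[2, 2, 118], [0, 0, 0.012], 78]
    - [[2, 2, 124], [0, 0, 0.012], 76]
    - [[2, 2, 125], [0, 0, 0.012], 70]
    - [[2, 2, 125], [0, 0, 0.012], 62]
    - [[2, 2, 125], [0, 0, 0.012], 50]
  grip_force: 45

```text
clock: 11.1
tcp_pos: [0.4253, -0.0097, -0.0234]
orientation: [0.001, 0.02, 1.0, -0.0]
wrist_force: [0.2, -0.4, -0.2]
finger_gap: 0.0589
grip_force: 49.0
```

Request:
step_arm:
  moves:
    - [[0, 0, 0], [0, 0, 0], 50]
    - [[0, 0, 0], [0, 0, 0], 50]
    - [[0, 0, 0], [0, 0, 0], 50]
    - [[0, 0, 0], [0, 0, 0], 50]

```text
clock: 11.43
tcp_pos: [0.425, -0.0096, -0.0237]
orientation: [0.001, 0.02, 1.0, -0.0]
wrist_force: [-0.5, -0.9, 6.1]
finger_gap: 0.0589
grip_force: 49.7
```

Run:
```python
from h import *
avg(3)
goto((.6319,-.0275,.09),np.radians(97.7))
```

```text
tcp [ 0.425  -0.0096 -0.0237] std [0. 0. 0.] F [-0.8  0.1  6.1] gap 0.0589 grip 49.8 t 11.58
shift [-207.7   -9.7 -113.3] rot [-0.     0.002 -0.174] alt [3.000e-03 1.000e-03 2.967e+00] j6 -0.17
```

Request:
step_arm:
  moves:
    - [[0, 0, -36], [0, 0, 0], 50]
    - [[-10, 0, -74], [0, 0, -0.05], 50]
    - [[-48, -2, -83], [0, 0, -0.12], 50]
    - [[-88, -4, -83], [0, 0, -0.174], 50]
    - [[-128, -6, -83], [0, 0, -0.174], 50]
    - [[-168, -8, -83], [0, 0, -0.174], 50]
    - [[-198, -9, -83], [0, 0, -0.174], 50]
    - [[-207, -10, -83], [0, 0, -0.174], 50]

```text
clock: 12.25
tcp_pos: [0.6354, -0.0283, 0.0581]
orientation: [0.002, -0.067, 0.998, -0.0]
wrist_force: [0.9, -0.1, -0.5]
finger_gap: 0.0592
grip_force: 49.5
```

Request:
step_arm:
  moves:
    - [[0, 0, 0], [0, 0, 0], 50]
    - [[0, 0, 0], [0, 0, 0], 50]
    - [[0, 0, 0], [0, 0, 0], 50]
    - [[0, 0, 0], [0, 0, 0], 50]

```text
clock: 12.58
tcp_pos: [0.6289, -0.0273, 0.0584]
orientation: [-0.001, -0.067, 0.998, 0.0]
wrist_force: [0.4, -1.2, 0.3]
finger_gap: 0.0588
grip_force: 49.5
```

Run:
```python
from h import *
avg(3)
t=imaging.camera_params('wrist'); im=imaging.read_camera('wrist'); cv2.imwrite('pics/w9.png',im[:,:,::-1])
tp=pose()[0]
r=rect(t,im,tp[:2],7.7,tp[2]+.0237+.025)
g=cv2.cvtColor(r,cv2.COLOR_BGR2GRAY)
w=(g>110)&(cv2.cvtColor(r,cv2.COLOR_BGR2HSV)[:,:,1]<40)
n,l,st,ce=cv2.connectedComponentsWithStats(w.astype(np.uint8))
for i in range(1,n):
    if 15<st[i,4]<1500: print("w",st[i],((ce[i]-100)*.5).round(1))
goto((.6319,-.0275,.013),np.radians(97.7))
```

```text
tcp [ 0.6292 -0.0274  0.0586] std [0.0002 0.     0.0002] F [-0.2  0.1 -1.1] gap 0.0589 grip 49.5 t 12.73
w [146  45  10   9  74] [ 25.2 -25.6]
w [119  46   5   6  22] [ 10.6 -26. ]
w [ 0 48  5 25 92] [-49.2 -20. ]
w [ 0 96  7  5 33] [-48.6  -1. ]
w [195  96   5   5  22] [48.6 -1.1]
w [94 98  6  6 30] [-1.8  0.1]
w [ 71 101  11  20  66] [-11.9   5.8]
w [177 102   5   8  33] [39.3  2.6]
w [123 105  18  13 122] [15.4  5.9]
w [ 46 145  10  10  76] [-24.7  24.5]
w [146 145  10   9  76] [25.2 24.5]
shift [-1.9 -0.2 45.9] rot [-0.  0. -0.] alt [0.    0.    3.141] j6 -0.31
```

Request:
step_arm:
  moves:
    - [[-3, 0, 20], [0, 0, 0], 50]
    - [[-3, 0, 35], [0, 0, 0], 50]
    - [[-3, 0, 42], [0, 0, 0], 50]
    - [[-3, 0, 44], [0, 0, 0], 50]
    - [[-3, 0, 44], [0, 0, 0], 50]
    - [[-3, 0, 44], [0, 0, 0], 50]
    - [[-3, 0, 44], [0, 0, 0], 50]

```text
clock: 13.37
tcp_pos: [0.6342, -0.0274, 0.0156]
orientation: [0.001, -0.067, 0.998, -0.0]
wrist_force: [-0.3, -1.5, -1.5]
finger_gap: 0.0586
grip_force: 49.5
```

Run:
```python
from h import *
avg(3)
goto((.6324,-.0273,.0103),np.radians(97.7))
```

```text
tcp [ 0.6342 -0.0274  0.0156] std [0. 0. 0.] F [-0.1  0.  -1.3] gap 0.0588 grip 49.5 t 13.52
shift [1.6 0.3 5. ] rot [-0.     0.001 -0.   ] alt [2.000e-03 1.000e-03 3.141e+00] j6 -0.3
```

Request:
step_arm:
  moves:
    - [[1.6, 0.3, 2], [0, 0, 0], 50]
    - [[1.6, 0.3, 3.5], [0, 0, 0], 50]
    - [[1.6, 0.3, 4.5], [0, 0, 0], 50]
    - [[1.6, 0.3, 5], [0, 0, 0], 50]
    - [[1.6, 0.3, 5.3], [0, 0, 0], 50]
    - [[1.6, 0.3, 5.3], [0, 0, 0], 50]
    - [[1.6, 0.3, 5.3], [0, 0, 0], 50]

```text
clock: 14.1
tcp_pos: [0.6316, -0.0271, 0.0103]
orientation: [0.0, -0.067, 0.998, -0.0]
wrist_force: [-3.8, -0.0, 7.1]
finger_gap: 0.0587
grip_force: 50.5
```

Run:
```python
from h import *
avg(2)
goto((.6324,-.0273,.0103),np.radians(97.7))
```

```text
tcp [ 0.6317 -0.0271  0.0103] std [0. 0. 0.] F [-2.9 -0.5  7.1] gap 0.0587 grip 50.5 t 14.2
shift [-0.7 -0.3  0.1] rot [-0.  0. -0.] alt [0.    0.    3.141] j6 -0.3
```

Seated (7 N). Release and rise, then check.

Request:
step_arm:
  moves:
    - [[0, 0, 0], [0, 0, 0], 62]
    - [[0, 0, 0], [0, 0, 0], 68]
    - [[0, 0, 0], [0, 0, 0], 74]
    - [[0, 0, -30], [0, 0, 0], 78]
    - [[0, 0, -70], [0, 0, 0], 80]
    - [[0, 0, -100], [0, 0, 0], 85]
    - [[0, 0, -110], [0, 0, 0], 85]
    - [[0, 0, -110], [0, 0, 0], 85]

```text
clock: 14.87
tcp_pos: [0.6344, -0.0276, 0.1229]
orientation: [0.003, -0.067, 0.998, -0.001]
wrist_force: [-0.8, 0.6, 0.4]
finger_gap: 0.085
grip_force: 0.0
```

Request:
step_arm:
  moves:
    - [[20, 0, 0], [0, 0, 0], 85]
    - [[20, 0, 0], [0, 0, 0], 85]
    - [[20, 0, 0], [0, 0, 0], 85]

```text
clock: 15.12
tcp_pos: [0.6104, -0.0296, 0.1173]
orientation: [-0.002, -0.067, 0.998, 0.0]
wrist_force: [-0.2, -0.2, -0.1]
finger_gap: 0.0847
grip_force: 0.0
```

Run:
```python
from h import *
avg(2)
t=imaging.camera_params('wrist'); im=imaging.read_camera('wrist'); cv2.imwrite('pics/w10.png',im[:,:,::-1]); np.savez('pics/w10.npz',**t)
r=rect(t,im,np.array([.6318,-.0277]),7.75,.059); cv2.imwrite('pics/w10r.png',r)
g=cv2.cvtColor(r,cv2.COLOR_BGR2GRAY)
w=(g>110)&(cv2.cvtColor(r,cv2.COLOR_BGR2HSV)[:,:,1]<40)
n,l,st,ce=cv2.connectedComponentsWithStats(w.astype(np.uint8))
for i in range(1,n):
    if 15<st[i,4]<1500: print("w",st[i],((ce[i]-100)*.5).round(1))
goto((.409,-.139,.1),np.radians(45)); goto((.409,-.139,.1),np.radians(135))
```

```text
tcp [ 0.6108 -0.0297  0.1175] std [0.0004 0.0001 0.0002] F [ 1.5 -0.4  0.1] gap 0.0847 grip 0.0 t 15.22
w [147  45  10  10  87] [ 25.7 -25.2]
w [48 46  9  9 69] [-23.9 -25.1]
w [ 75  48  20  21 269] [ -7.8 -22. ]
w [111  48  17  14 153] [  9.6 -22.8]
w [ 59  75  12  17 149] [-17.4  -8. ]
w [  81   78   42   42 1412] [ 0.8 -0.8]
w [133  79  11  11  91] [18.9 -8. ]
w [ 47 145  10  11  85] [-24.2  24.9]
w [147 145  10  11  85] [25.7 24.9]
w [  0 149  43   6 254] [-39.7  25.8]
w [161 148  39   7 265] [40.3 25.5]
shift [215.9 -81.1  18.3] rot [-0.    -0.001  0.92 ] alt [ 1.000e-03 -0.000e+00 -2.222e+00] j6 -0.31
shift [215.9 -81.1  18.3] rot [ 0.001 -0.001 -0.651] alt [-1.00e-03 -1.00e-03  2.49e+00] j6 -0.31
```

Request:
step_arm:
  moves:
    - [[36, -13, 18], [0, 0, -0.12], 85]
    - [[75, -28, 18], [0, 0, -0.24], 85]
    - [[114, -43, 18], [0, 0, -0.36], 85]
    - [[150, -56, 18], [0, 0, -0.48], 85]
    - [[185, -69, 18], [0, 0, -0.6], 85]
    - [[210, -79, 18], [0, 0, -0.65], 85]
    - [[216, -81, 18], [0, 0, -0.65], 85]
    - [[216, -81, 18], [0, 0, -0.65], 85]

```text
clock: 15.93
tcp_pos: [0.4079, -0.1397, 0.1012]
orientation: [0.0, -0.38, 0.925, 0.0]
wrist_force: [0.0, 1.5, 1.2]
finger_gap: 0.0851
grip_force: 0.0
```

Run:
```python
from h import *
m=avg(4)
t=imaging.camera_params('wrist'); im=imaging.read_camera('wrist'); cv2.imwrite('pics/w11.png',im[:,:,::-1]); np.savez('pics/w11.npz',**t)
r=rect(t,im,np.array([.409,-.139]),45,.036,.05,.0005)
r2=rect(t,im,np.array([.409,-.139]),45,.0,.05,.0005)
cv2.imwrite('pics/w11r.png',cv2.resize(np.hstack([r,r2]),None,fx=2,fy=2))
```

```text
tcp [ 0.4094 -0.1394  0.1013] std [0.0009 0.0002 0.0001] F [-0.2 -0.3  0.1] gap 0.0849 grip 0.0 t 16.13
```

View pics/w11r.png

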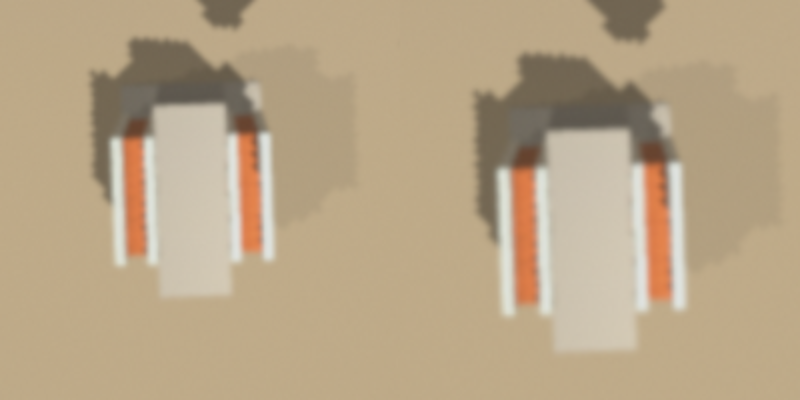

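Run:
```python
from h import *
goto((.4103,-.1404,-.0235),np.radians(136.3))
```

```text
shift [  1.1  -1.2 124.7] rot [-0.     0.    -0.023] alt [1.000e-03 1.000e-03 3.119e+00] j6 -1.3
```

Request:
step_arm:
  moves:
    - [[1, -1, 40], [0, 0, -0.023], 72]
    - [[1, -1, 80], [0, 0, -0.023], 72]
    - [[1, -1, 105], [0, 0, -0.023], 72]
    - [[1, -1, 118], [0, 0, -0.023], 72]
    - [[1, -1, 123], [0, 0, -0.023], 70]
    - [[1, -1, 124], [0, 0, -0.023], 60]
    - [[1, -1, 124], [0, 0, -0.023], 45]
    - [[1, -1, 124], [0, 0, -0.023], 30]
  grip_force: 70

```text
clock: 16.85
tcp_pos: [0.4103, -0.1409, -0.0216]
orientation: [0.001, -0.393, 0.92, -0.001]
wrist_force: [3.5, -2.9, -2.6]
finger_gap: 0.0392
grip_force: 70.5
```

Request:
step_arm:
  moves:
    - [[0, 0, 0], [0, 0, 0], 30]
    - [[0, 0, 0], [0, 0, 0], 30]
    - [[0, 0, 0], [0, 0, 0], 30]
    - [[0, 0, 0], [0, 0, 0], 30]

```text
clock: 17.18
tcp_pos: [0.4102, -0.1409, -0.0217]
orientation: [0.001, -0.393, 0.92, -0.001]
wrist_force: [1.7, 0.9, 7.0]
finger_gap: 0.039
grip_force: 71.6
```

Run:
```python
from h import *
avg(3)
goto((.5723,-.121,.03),np.radians(97.7))
```

```text
tcp [ 0.4101 -0.1409 -0.0217] std [0. 0. 0.] F [0.7 1.1 5.5] gap 0.0393 grip 71.6 t 17.33
shift [-126.6 -103.5  -51.2] rot [-0.002  0.002  0.673] alt [-0.003 -0.003 -2.469] j6 -1.32
```

Request:
step_arm:
  moves:
    - [[0, 0, -30], [0, 0, 0], 30]
    - [[-5, -4, -62], [0, 0, 0.1], 30]
    - [[-30, -25, -70], [0, 0, 0.22], 30]
    - [[-58, -47, -70], [0, 0, 0.34], 30]
    - [[-87, -70, -70], [0, 0, 0.46], 30]
    - [[-110, -90, -70], [0, 0, 0.58], 30]
    - [[-124, -101, -70], [0, 0, 0.673], 30]
    - [[-127, -103, -70], [0, 0, 0.673], 30]

```text
clock: 18.0
tcp_pos: [0.5742, -0.1197, 0.0467]
orientation: [0.001, -0.066, 0.998, -0.0]
wrist_force: [1.0, -0.1, -3.3]
finger_gap: 0.0393
grip_force: 72.6
```

Request:
step_arm:
  moves:
    - [[0, 0, 0], [0, 0, 0], 30]
    - [[0, 0, 0], [0, 0, 0], 30]
    - [[0, 0, 0], [0, 0, 0], 30]
    - [[0, 0, 0], [0, 0, 0], 30]

```text
clock: 18.33
tcp_pos: [0.5694, -0.1199, 0.047]
orientation: [-0.001, -0.067, 0.998, 0.0]
wrist_force: [-0.2, -1.4, -2.5]
finger_gap: 0.0391
grip_force: 72.6
```

Run:
```python
from h import *
avg(3)
goto((.5722,-.121,-.012),np.radians(97.7))
```

```text
tcp [ 0.5698 -0.12    0.0472] std [0.0003 0.0001 0.0001] F [-0.3 -0.1 -4.1] gap 0.039 grip 72.6 t 18.48
shift [-1.7 -1.2 59.4] rot [ 0. -0. -0.] alt [-0.    -0.     3.141] j6 -0.48
```

Request:
step_arm:
  moves:
    - [[-2, -1, 25], [0, 0, 0], 30]
    - [[-2, -1, 45], [0, 0, 0], 30]
    - [[-2, -1, 56], [0, 0, 0], 30]
    - [[-2, -1, 60], [0, 0, 0], 30]
    - [[-2, -1, 60], [0, 0, 0], 30]
    - [[-2, -1, 60], [0, 0, 0], 30]
    - [[-2, -1, 60], [0, 0, 0], 30]

```text
clock: 19.07
tcp_pos: [0.5741, -0.121, -0.0116]
orientation: [0.001, -0.067, 0.998, -0.0]
wrist_force: [-0.3, 0.3, -2.8]
finger_gap: 0.0392
grip_force: 72.5
```

Run:
```python
from h import *
avg(2)
goto((.5722,-.121,-.0177),np.radians(97.7))
```

```text
tcp [ 0.5742 -0.121  -0.0116] std [0.0001 0.     0.    ] F [ 0.5 -0.2 -3.9] gap 0.0388 grip 72.5 t 19.17
shift [1.9 0.2 6.1] rot [-0.001  0.002 -0.   ] alt [3.000e-03 1.000e-03 3.141e+00] j6 -0.48
```

Request:
step_arm:
  moves:
    - [[1.5, 0, 3], [0, 0, 0], 30]
    - [[1.5, 0, 5], [0, 0, 0], 30]
    - [[1.5, 0, 6], [0, 0, 0], 30]
    - [[1.5, 0, 6.5], [0, 0, 0], 30]
    - [[1.5, 0, 6.5], [0, 0, 0], 30]
    - [[1.5, 0, 6.5], [0, 0, 0], 30]

```text
clock: 19.67
tcp_pos: [0.5719, -0.121, -0.0177]
orientation: [0.001, -0.067, 0.998, -0.0]
wrist_force: [-3.7, 0.3, 7.7]
finger_gap: 0.0389
grip_force: 74.1
```

Request:
step_arm:
  moves:
    - [[0, 0, 0], [0, 0, 0], 45]
    - [[0, 0, 0], [0, 0, 0], 55]
    - [[0, 0, 0], [0, 0, 0], 60]
    - [[0, 0, -30], [0, 0, 0], 65]
    - [[0, 0, -70], [0, 0, 0], 80]
    - [[0, 0, -105], [0, 0, 0], 85]
    - [[0, 0, -120], [0, 0, 0], 85]
    - [[0, 0, -120], [0, 0, 0], 85]

```text
clock: 20.33
tcp_pos: [0.5751, -0.122, 0.1057]
orientation: [0.004, -0.067, 0.998, -0.002]
wrist_force: [0.6, -0.7, 0.4]
finger_gap: 0.0853
grip_force: 0.0
```

Run:
```python
from h import *
m=avg(2)
t=imaging.camera_params('wrist'); im=imaging.read_camera('wrist'); cv2.imwrite('pics/w12.png',im[:,:,::-1]); np.savez('pics/w12.npz',**t)
goto((.347,-.300,.1),np.radians(26)); goto((.347,-.300,.1),np.radians(116))
```

```text
tcp [ 0.5744 -0.1218  0.1044] std [0.0007 0.0002 0.0013] F [-0.2 -0.1  0.5] gap 0.0847 grip 0.0 t 20.43
shift [ 246.2 -147.7    0. ] rot [-0.000e+00 -1.000e-03  1.251e+00] alt [ 1.00e-03 -0.00e+00 -1.89e+00] j6 -0.48
shift [ 246.2 -147.7    0. ] rot [ 0.001 -0.001 -0.32 ] alt [-1.000e-03 -1.000e-03  2.822e+00] j6 -0.48
```

Request:
step_arm:
  moves:
    - [[34, -20, 0], [0, 0, 0.12], 85]
    - [[69, -41, 0], [0, 0, 0.24], 85]
    - [[104, -62, 0], [0, 0, 0.36], 85]
    - [[138, -83, 0], [0, 0, 0.48], 85]
    - [[172, -103, 0], [0, 0, 0.6], 85]
    - [[207, -124, 0], [0, 0, 0.72], 85]
    - [[235, -141, 0], [0, 0, 0.84], 85]
    - [[246, -148, 0], [0, 0, 0.96], 85]

```text
clock: 21.15
tcp_pos: [0.3438, -0.3011, 0.0988]
orientation: [-0.002, 0.406, 0.914, 0.0]
wrist_force: [0.8, 0.5, -0.5]
finger_gap: 0.0849
grip_force: 0.0
```

Request:
step_arm:
  moves:
    - [[0, 0, 0], [0, 0, 0.12], 85]
    - [[0, 0, 0], [0, 0, 0.24], 85]
    - [[0, 0, 0], [0, 0, 0.29], 85]
    - [[0, 0, 0], [0, 0, 0.29], 85]
    - [[0, 0, 0], [0, 0, 0.29], 85]
    - [[0, 0, 0], [0, 0, 0.29], 85]

```text
clock: 21.65
tcp_pos: [0.3472, -0.2998, 0.0997]
orientation: [-0.001, 0.529, 0.849, 0.0]
wrist_force: [-0.2, 0.4, -0.3]
finger_gap: 0.0851
grip_force: 0.0
```

Run:
```python
from h import *
m=avg(3)
t=imaging.camera_params('wrist'); im=imaging.read_camera('wrist'); cv2.imwrite('pics/w13.png',im[:,:,::-1]); np.savez('pics/w13.npz',**t)
c=np.array([.347,-.300])
# rows along own y (26deg), cols along 116deg
r=rect(t,im,c,26,.04); cv2.imwrite('pics/w13r.png',r)
g=cv2.cvtColor(r,cv2.COLOR_BGR2GRAY);hsv=cv2.cvtColor(r,cv2.COLOR_BGR2HSV)
w=((hsv[:,:,1]<35)&(g>100)).astype(np.uint8)
n,l,st,ce=cv2.connectedComponentsWithStats(w)
for i in range(1,n):
    if st[i,4]>100: print(st[i],((ce[i]-100)*.5).round(1),cv2.minAreaRect(np.argwhere(l==i)[:,::-1].astype(np.float32)), g[l==i].mean())
# coarse map
for k in range(0,200,8): print(''.join('%4d'%x for x in g[k,::8]))
print(pose()[2]["joint_pos"].round(2))
```

```text
tcp [ 0.3474 -0.2999  0.0999] std [0.0001 0.0001 0.0002] F [-0.2 -1.1  0. ] gap 0.0852 grip 0.0 t 21.8
[142  54  27  24 152] [ 27.9 -17.7] ((155.1404571533203, 63.77528381347656), (26.28795051574707, 17.277965545654297), 32.0053825378418) 150.625
  99 101 101 145 170 170 171 171 170 171 172 172 171 171 171 172 171 172 172 171 172 172 171 172 172
 101 101 102 168 170 171 171 170 171 172 171 171 171 172 172 172 171 171 172 172 172 172 172 172 171
 101 101 102 170 170 170 170 171 170 171 171 171 172 171 172 172 172 172 172 172 172 171 172 171 171
 101 101 130 169 170 170 170 171 171 171 171 171 172 172 171 172 172 172 171 172 172 171 171 172 171
 101 100 126 170 170 171 171 171 171 171 171 172 171 172 172 172 172 172 171 172 171 172 172 172 171
 100 101 120 170 170 170 170 170 170 171 172 171 172 172 171 171 172 163 158 159 158 165 170 172 172
 100 101 101 169 170 171 171 171 171 171 171 172 171 172 171 172 172 164 179 177 183 181 161 171 172
 100 104 102 169 171 170 170 170 170 171 172 172 171 171 171 167 171 141 179 137 182 180 165 172 172
 156 139 102 140 171 171 170 171 172 171 171 
[... 1009 characters left out ...]
 171 172 172 172 172 172 171 172 171 171 172 172 171 172
 171 171 170 171 171 171 171 172 171 172 171 171 172 171 172 172 171 171 172 171 172 172 172 172 171
 171 171 171 171 171 171 171 171 172 171 171 171 172 171 171 171 171 172 172 172 172 172 172 172 172
 171 171 171 171 171 171 172 171 171 172 172 171 172 172 172 172 172 172 172 172 171 171 172 172 172
 172 171 171 171 172 171 171 171 171 171 172 171 172 172 172 172 172 172 172 172 171 171 171 170 171
 171 170 171 171 171 172 171 171 172 172 172 172 171 171 171 171 170 171 171 171 171 171 171 171 171
 170 171 171 172 171 171 171 171 171 171 171 171 171 171 170 171 171 171 171 171 171 171 170 170 170
[-0.89  0.15 -0.42  1.    0.    0.23]
```

```bash
cat >> h.py <<'E'
def web(r,smax=None):
    """fit the web's light top in a rectified view: lowest-saturation light band"""
    hsv=cv2.cvtColor(r,cv2.COLOR_BGR2HSV).astype(int)
    w=((hsv[:,:,1]<(smax or 40))&(hsv[:,:,2]>150)).astype(np.uint8)
    n,l,st,ce=cv2.connectedComponentsWithStats(w)
    for i in range(1,n):
        if st[i,4]>200:
            q=cv2.minAreaRect(np.argwhere(l==i)[:,::-1].astype(np.float32)); print(st[i],"ctr(y,x)mm",((np.array(q[0])-100)*.5).round(1),"size",(np.array(q[1])*.5).round(1),"rot",round(q[2],1))
E
python3 - <<'E'
from h import *
r=cv2.imread('pics/w13r.png'); hsv=cv2.cvtColor(r,cv2.COLOR_BGR2HSV)
print(hsv[84:116:2,100].tolist()); print(hsv[130,100])
for s in (30,45,60): web(r,s); print()
E
```

```text
[[20, 68, 102], [20, 68, 102], [19, 70, 102], [21, 64, 104], [20, 47, 131], [19, 36, 175], [21, 35, 187], [20, 34, 188], [20, 37, 188], [20, 34, 187], [20, 36, 185], [20, 38, 176], [19, 55, 171], [19, 69, 184], [19, 72, 189], [19, 71, 188]]
[ 19  71 188]

[ 137   42   34   52 1249] ctr(y,x)mm [ 26.8 -16.2] size [25.5 16.5] rot 90.0
[  43   92  117   17 1656] ctr(y,x)mm [ 0.5 -0.1] size [58.2  7.1] rot 1.3

[ 136   41   37   53 1350] ctr(y,x)mm [ 26.6 -16.6] size [18.1 25.6] rot 2.1
[  41   91  120   19 1860] ctr(y,x)mm [0.3 0.3] size [59.7  8.2] rot 1.6
```

Run:
```python
from h import *
goto((.347,-.2996,-.014),np.radians(24.5))
```

```text
shift [  0.8  -0.4 114.5] rot [ 0.    -0.     0.028] alt [ 1.000e-03  0.000e+00 -3.113e+00] j6 0.23
```

Request:
step_arm:
  moves:
    - [[1, 0, 40], [0, 0, 0.028], 70]
    - [[1, 0, 80], [0, 0, 0.028], 60]
    - [[1, 0, 103], [0, 0, 0.028], 50]
    - [[1, 0, 112], [0, 0, 0.028], 40]
    - [[1, 0, 114], [0, 0, 0.028], 30]
    - [[1, 0, 114], [0, 0, 0.028], 20]
    - [[1, 0, 114], [0, 0, 0.028], 10]
    - [[1, 0, 114], [0, 0, 0.028], 2]
  grip_force: 50

```text
clock: 22.52
tcp_pos: [0.3484, -0.3009, -0.0117]
orientation: [0.002, 0.541, 0.841, -0.0]
wrist_force: [0.4, 0.6, -0.4]
finger_gap: 0.0068
grip_force: 50.8
```

Request:
step_arm:
  moves:
    - [[0, 0, 0], [0, 0, 0], 2]
    - [[0, 0, 0], [0, 0, 0], 2]
    - [[0, 0, 0], [0, 0, 0], 2]
    - [[0, 0, 0], [0, 0, 0], 2]

```text
clock: 22.85
tcp_pos: [0.3483, -0.3008, -0.0118]
orientation: [0.002, 0.541, 0.841, -0.0]
wrist_force: [1.0, 0.6, 7.0]
finger_gap: 0.0067
grip_force: 52.1
```

Run:
```python
from h import *
avg(3)
for a in (90,180,0): goto((.559,.171,.08),np.radians(a+3))
print(pose()[2]["joint_pos"].round(2))
```

```text
tcp [ 0.3483 -0.3008 -0.0118] std [0. 0. 0.] F [-1.4  0.5  6.5] gap 0.0071 grip 52.1 t 23.0
shift [341.8 387.3 -92.5] rot [-1.000e-03  3.000e-03 -1.196e+00] alt [4.000e-03 1.000e-03 1.946e+00] j6 0.26
shift [341.8 387.3 -92.5] rot [0.002 0.003 0.375] alt [-4.000e-03  2.000e-03 -2.767e+00] j6 0.26
shift [341.8 387.3 -92.5] rot [0.002 0.003 0.375] alt [-4.000e-03  2.000e-03 -2.767e+00] j6 0.26
[-0.89  0.28 -0.58  0.71  0.    0.26]
```

Run:
```python
from h import *
goto((.566,.170,.06),np.radians(3))
```

```text
shift [338.  393.2 -72.5] rot [0.002 0.003 0.375] alt [-4.000e-03  2.000e-03 -2.767e+00] j6 0.26
```

Request:
step_arm:
  moves:
    - [[0, 0, -36], [0, 0, 0], 2]
    - [[0, 0, -73], [0, 0, 0.05], 2]
    - [[22, 26, -73], [0, 0, 0.15], 2]
    - [[48, 56, -73], [0, 0, 0.25], 2]
    - [[74, 86, -73], [0, 0, 0.375], 2]
    - [[100, 116, -73], [0, 0, 0.375], 2]
    - [[126, 146, -73], [0, 0, 0.375], 2]
    - [[152, 177, -73], [0, 0, 0.375], 2]

```text
clock: 23.67
tcp_pos: [0.4456, -0.0867, 0.0603]
orientation: [0.0, 0.689, 0.725, 0.0]
wrist_force: [1.0, -1.0, -0.9]
finger_gap: 0.0067
grip_force: 51.0
```

Run:
```python
from h import *
goto((.566,.170,.06),np.radians(3))
```

```text
shift [250.2 133.4   0.3] rot [ 0.001  0.    -0.001] alt [ 1.00e-03 -2.00e-03  3.14e+00] j6 1.15
```

Request:
step_arm:
  moves:
    - [[35, 18, 0], [0, 0, 0], 2]
    - [[71, 38, 0], [0, 0, 0], 2]
    - [[107, 57, 0], [0, 0, 0], 2]
    - [[143, 76, 0], [0, 0, 0], 2]
    - [[179, 95, 0], [0, 0, 0], 2]
    - [[215, 114, 0], [0, 0, 0], 2]
    - [[240, 128, 0], [0, 0, 0], 2]
    - [[250, 133, 0], [0, 0, 0], 2]

```text
clock: 24.33
tcp_pos: [0.5667, 0.1721, 0.0601]
orientation: [0.0, 0.687, 0.727, 0.001]
wrist_force: [0.2, 0.4, -0.8]
finger_gap: 0.0069
grip_force: 51.0
```

Request:
step_arm:
  moves:
    - [[0, 0, 0], [0, 0, 0], 2]
    - [[0, 0, 20], [0, 0, 0], 2]
    - [[0, 0, 40], [0, 0, 0], 2]
    - [[0, 0, 55], [0, 0, 0], 2]
    - [[0, 0, 60], [0, 0, 0], 2]
    - [[0, 0, 60], [0, 0, 0], 2]
    - [[0, 0, 60], [0, 0, 0], 2]
    - [[0, 0, 60], [0, 0, 0], 2]

```text
clock: 25.0
tcp_pos: [0.5658, 0.1677, 0.0009]
orientation: [0.001, 0.689, 0.725, 0.001]
wrist_force: [-0.1, 0.2, -1.1]
finger_gap: 0.0069
grip_force: 51.0
```

Run:
```python
from h import *
avg(2)
```

```text
tcp [0.5659 0.1678 0.001 ] std [0.0001 0.0001 0.0001] F [ 0.9 -0.5 -0.7] gap 0.0072 grip 51.0 t 25.1
```

Lower 8 mm to contact, release.

Request:
step_arm:
  moves:
    - [[0, 0, 3], [0, 0, 0], 2]
    - [[0, 0, 6], [0, 0, 0], 2]
    - [[0, 0, 7.5], [0, 0, 0], 2]
    - [[0, 0, 8.3], [0, 0, 0], 2]
    - [[0, 0, 8.3], [0, 0, 0], 2]
    - [[0, 0, 8.3], [0, 0, 0], 2]

```text
clock: 25.6
tcp_pos: [0.5655, 0.1683, -0.0068]
orientation: [0.001, 0.688, 0.725, 0.001]
wrist_force: [-2.6, -1.0, 12.2]
finger_gap: 0.0069
grip_force: 52.8
```

Request:
step_arm:
  moves:
    - [[0, 0, 0], [0, 0, 0], 10]
    - [[0, 0, 0], [0, 0, 0], 20]
    - [[0, 0, 0], [0, 0, 0], 30]
    - [[0, 0, 0], [0, 0, 0], 35]
    - [[0, 0, -30], [0, 0, 0], 35]
    - [[0, 0, -70], [0, 0, 0], 50]
    - [[0, 0, -107], [0, 0, 0], 70]
    - [[0, 0, -107], [0, 0, 0], 85]

```text
clock: 26.27
tcp_pos: [0.5697, 0.169, 0.106]
orientation: [0.004, 0.688, 0.725, 0.005]
wrist_force: [2.0, 1.2, -0.2]
finger_gap: 0.0702
grip_force: 0.0
```

Run:
```python
from h import *
avg(2)
t=imaging.camera_params('wrist'); im=imaging.read_camera('wrist'); cv2.imwrite('pics/w14.png',im[:,:,::-1]); np.savez('pics/w14.npz',**t)
r=rect(t,im,np.array([.559,.171]),3,.045); cv2.imwrite('pics/w14r.png',r); web(r,60)
goto((.397,.151,.1),np.radians(-6))
```

```text
tcp [0.5691 0.1689 0.1045] std [0.0006 0.0001 0.0015] F [ 0.1  0.  -0.4] gap 0.0834 grip 0.0 t 26.37
[  38   54  129   67 3255] ctr(y,x)mm [ 1.  -6.5] size [64. 33.] rot -0.0
shift [  -8.5 -168.8   -1.6] rot [ 0.001 -0.     0.157] alt [ 0.000e+00  1.000e-03 -2.985e+00] j6 1.67
```

Request:
step_arm:
  moves:
    - [[-2, -38, 0], [0, 0, 0.06], 85]
    - [[-4, -78, 0], [0, 0, 0.12], 85]
    - [[-6, -118, 0], [0, 0, 0.157], 85]
    - [[-8, -150, 0], [0, 0, 0.157], 85]
    - [[-8, -165, 0], [0, 0, 0.157], 85]
    - [[-8, -169, 0], [0, 0, 0.157], 85]
    - [[-8, -169, 0], [0, 0, 0.157], 85]
    - [[-8, -169, 0], [0, 0, 0.157], 85]

```text
clock: 27.08
tcp_pos: [0.3973, 0.1515, 0.0979]
orientation: [0.0, 0.743, 0.669, 0.0]
wrist_force: [-0.2, 0.1, -0.5]
finger_gap: 0.0851
grip_force: 0.0
```

Run:
```python
from h import *
avg(5)
t=imaging.camera_params('wrist'); im=imaging.read_camera('wrist'); cv2.imwrite('pics/w15.png',im[:,:,::-1]); np.savez('pics/w15.npz',**t)
r=rect(t,im,np.array([.397,.151]),-6,.04); cv2.imwrite('pics/w15r.png',r)
for s in (30,45,60): web(r,s);print()
hsv=cv2.cvtColor(r,cv2.COLOR_BGR2HSV);print(hsv[80:130:3,80].tolist())
goto((.397,.151,-.014),np.radians(-6))
```

```text
tcp [0.3978 0.1515 0.0981] std [0.0003 0.     0.0001] F [-0.2 -0.9  0. ] gap 0.085 grip 0.0 t 27.33

[  47   93  128   67 3237] ctr(y,x)mm [ 5.2 13. ] size [64.  32.5] rot 1.0

[  46   92  130   69 3681] ctr(y,x)mm [ 5.2 12.9] size [64.9 33.6] rot 0.9

[[19, 73, 186], [19, 72, 185], [19, 72, 184], [19, 73, 182], [20, 54, 157], [19, 36, 193], [20, 36, 197], [20, 34, 195], [20, 36, 192], [19, 41, 180], [19, 69, 186], [19, 72, 197], [19, 73, 198], [19, 71, 197], [19, 72, 197], [19, 71, 197], [19, 72, 197]]
shift [ -0.5  -0.3 112.2] rot [-0.    -0.    -0.001] alt [-0.     0.     3.141] j6 1.85
```

Run:
```python
from h import *
r=cv2.imread('pics/w15r.png');hsv=cv2.cvtColor(r,cv2.COLOR_BGR2HSV).astype(int)
w=(hsv[:,:,1]<55)&(hsv[:,:,2]>165)
for c in range(40,180,10):
    k=np.flatnonzero(w[:,c]); print(c,(k.min(),k.max()) if len(k) else None, end=' ')
for q in (96,100,104,112,130,150): k=np.flatnonzero(w[q]); print('\nrow',q,k.min() if len(k) else 0,k.max() if len(k) else 0,len(k),end='')
```

```text
40 None 50 (np.int64(93), np.int64(107)) 60 (np.int64(93), np.int64(107)) 70 (np.int64(93), np.int64(108)) 80 (np.int64(94), np.int64(108)) 90 (np.int64(94), np.int64(108)) 100 (np.int64(93), np.int64(108)) 110 (np.int64(93), np.int64(108)) 120 (np.int64(94), np.int64(108)) 130 (np.int64(94), np.int64(108)) 140 (np.int64(94), np.int64(159)) 150 (np.int64(94), np.int64(160)) 160 (np.int64(94), np.int64(160)) 170 (np.int64(109), np.int64(160)) 
row 96 47 161 115
row 100 47 163 117
row 104 47 163 117
row 112 141 174 34
row 130 140 173 34
row 150 140 173 34
```

Request:
step_arm:
  moves:
    - [[2.5, 0.5, 40], [0, 0, 0], 70]
    - [[2.5, 0.5, 80], [0, 0, 0], 60]
    - [[2.5, 0.5, 100], [0, 0, 0], 50]
    - [[2.5, 0.5, 109], [0, 0, 0], 40]
    - [[2.5, 0.5, 112], [0, 0, 0], 30]
    - [[2.5, 0.5, 112], [0, 0, 0], 20]
    - [[2.5, 0.5, 112], [0, 0, 0], 10]
    - [[2.5, 0.5, 112], [0, 0, 0], 2]
  grip_force: 50

```text
clock: 28.05
tcp_pos: [0.3992, 0.1542, -0.0121]
orientation: [0.001, 0.743, 0.669, 0.001]
wrist_force: [0.4, 0.6, -0.9]
finger_gap: 0.007
grip_force: 50.0
```

Request:
step_arm:
  moves:
    - [[0, 0, 0], [0, 0, 0], 2]
    - [[0, 0, 0], [0, 0, 0], 2]
    - [[0, 0, 0], [0, 0, 0], 2]
    - [[0, 0, 0], [0, 0, 0], 2]

```text
clock: 28.38
tcp_pos: [0.3989, 0.1542, -0.0123]
orientation: [0.001, 0.743, 0.669, 0.001]
wrist_force: [-0.3, -0.1, 6.5]
finger_gap: 0.0069
grip_force: 51.0
```

Run:
```python
from h import *
avg(3); print(pose()[2]["joint_pos"].round(2))
goto((.3977,.1537,0),np.radians(-6))
goto((.6,-.259,.06),np.radians(4.5))
```

```text
tcp [ 0.399   0.1542 -0.0123] std [0. 0. 0.] F [-0.4 -0.2  6.8] gap 0.0069 grip 51.0 t 28.53
[ 0.18  0.23 -0.66  0.68  0.    1.86]
shift [ -0.6  -1.1 -12.3] rot [ 0.003 -0.001 -0.   ] alt [-2.000e-03 -5.000e-03  3.141e+00] j6 1.86
shift [-389.7  243.5  -71.9] rot [ 0.003 -0.001 -0.184] alt [-1.000e-03 -5.000e-03  2.958e+00] j6 1.86
```

Request:
step_arm:
  moves:
    - [[0, 0, -40], [0, 0, 0], 2]
    - [[0, 0, -81], [0, 0, 0], 2]
    - [[-30, 19, -83], [0, 0, -0.06], 2]
    - [[-64, 41, -83], [0, 0, -0.12], 2]
    - [[-98, 63, -83], [0, 0, -0.19], 2]
    - [[-132, 85, -83], [0, 0, -0.19], 2]
    - [[-166, 107, -83], [0, 0, -0.19], 2]
    - [[-200, 128, -83], [0, 0, -0.19], 2]

```text
clock: 29.2
tcp_pos: [0.5044, -0.0604, 0.0699]
orientation: [0.0, 0.676, 0.737, 0.0]
wrist_force: [1.1, 0.3, -0.4]
finger_gap: 0.0076
grip_force: 50.0
```

Run:
```python
from h import *
goto((.6085,-.2585,.07),np.radians(4.9))
```

```text
shift [-206.3   86.9   -0. ] rot [ 0.001  0.    -0.   ] alt [ 0.000e+00 -1.000e-03  3.141e+00] j6 1.21
```

Request:
step_arm:
  moves:
    - [[-36, 15, 0], [0, 0, 0], 2]
    - [[-74, 31, 0], [0, 0, 0], 2]
    - [[-112, 47, 0], [0, 0, 0], 2]
    - [[-150, 63, 0], [0, 0, 0], 2]
    - [[-180, 76, 0], [0, 0, 0], 2]
    - [[-200, 84, 0], [0, 0, 0], 2]
    - [[-206, 87, 0], [0, 0, 0], 2]
    - [[-206, 87, 0], [0, 0, 0], 2]

```text
clock: 29.87
tcp_pos: [0.6082, -0.258, 0.0689]
orientation: [-0.0, 0.677, 0.736, 0.0]
wrist_force: [-0.6, 0.5, -1.0]
finger_gap: 0.0074
grip_force: 50.0
```

Request:
step_arm:
  moves:
    - [[0, 0, 0], [0, 0, 0], 2]
    - [[0, 0, 20], [0, 0, 0], 2]
    - [[0, 0, 40], [0, 0, 0], 2]
    - [[0, 0, 58], [0, 0, 0], 2]
    - [[0, 0, 68], [0, 0, 0], 2]
    - [[0, 0, 70], [0, 0, 0], 2]
    - [[0, 0, 70], [0, 0, 0], 2]
    - [[0, 0, 70], [0, 0, 0], 2]

```text
clock: 30.53
tcp_pos: [0.6084, -0.2559, 0.0005]
orientation: [0.001, 0.676, 0.737, 0.0]
wrist_force: [0.5, -0.1, -1.1]
finger_gap: 0.007
grip_force: 50.0
```

Run:
```python
from h import *
avg(2)
```

```text
tcp [ 0.6086 -0.2561  0.0007] std [0.0002 0.0002 0.0002] F [-0.2  0.9 -0.2] gap 0.0067 grip 50.0 t 30.63
```

Request:
step_arm:
  moves:
    - [[0, 0, 3], [0, 0, 0], 2]
    - [[0, 0, 6], [0, 0, 0], 2]
    - [[0, 0, 7.5], [0, 0, 0], 2]
    - [[0, 0, 8.3], [0, 0, 0], 2]
    - [[0, 0, 8.3], [0, 0, 0], 2]
    - [[0, 0, 8.3], [0, 0, 0], 2]

```text
clock: 31.13
tcp_pos: [0.6083, -0.2566, -0.0072]
orientation: [0.001, 0.676, 0.736, 0.0]
wrist_force: [-1.8, 1.6, 8.3]
finger_gap: 0.0069
grip_force: 51.4
```

Request:
step_arm:
  moves:
    - [[0, 0, 0], [0, 0, 0], 10]
    - [[0, 0, 0], [0, 0, 0], 20]
    - [[0, 0, 0], [0, 0, 0], 30]
    - [[0, 0, 0], [0, 0, 0], 35]
    - [[0, 0, -30], [0, 0, 0], 35]
    - [[0, 0, -70], [0, 0, 0], 50]
    - [[0, 0, -110], [0, 0, 0], 70]
    - [[0, 0, -150], [0, 0, 0], 70]

```text
clock: 31.8
tcp_pos: [0.6073, -0.256, 0.142]
orientation: [-0.001, 0.676, 0.736, -0.0]
wrist_force: [1.6, -0.2, 0.3]
finger_gap: 0.0693
grip_force: 0.0
```

Request:
step_arm:
  moves:
    - [[0, -40, 0], [0, 0, 0], 70]
    - [[0, -80, 0], [0, 0, 0], 70]
    - [[0, -120, 0], [0, 0, 0], 70]
    - [[0, -160, 0], [0, 0, 0], 70]
    - [[0, -195, 0], [0, 0, 0], 70]
    - [[0, -205, 0], [0, 0, 0], 70]
    - [[0, -205, 0], [0, 0, 0], 70]
    - [[0, -205, 0], [0, 0, 0], 70]

```text
clock: 32.47
tcp_pos: [0.4041, -0.2743, 0.1415]
orientation: [0.001, 0.677, 0.736, 0.0]
wrist_force: [0.9, 0.0, 0.2]
finger_gap: 0.0699
grip_force: 0.0
```

Run:
```python
from h import *
avg(2)
a=imaging.read_camera("top")[:,:,::-1]; b=imaging.read_camera("scene")[:,:,::-1]
A=cv2.resize(a[130:235,220:480],(780,315),interpolation=cv2.INTER_CUBIC); B=cv2.resize(b[180:360,80:430],(544,280),interpolation=cv2.INTER_CUBIC)
o=np.zeros((596,780,3),np.uint8); o[:315]=A; o[315:595,:544]=B; cv2.imwrite("pics/final.png",o)
```

```text
tcp [ 0.4044 -0.2744  0.1414] std [0.0004 0.     0.    ] F [0.5 0.6 0.4] gap 0.0705 grip 0.0 t 32.57
```

View pics/final.png

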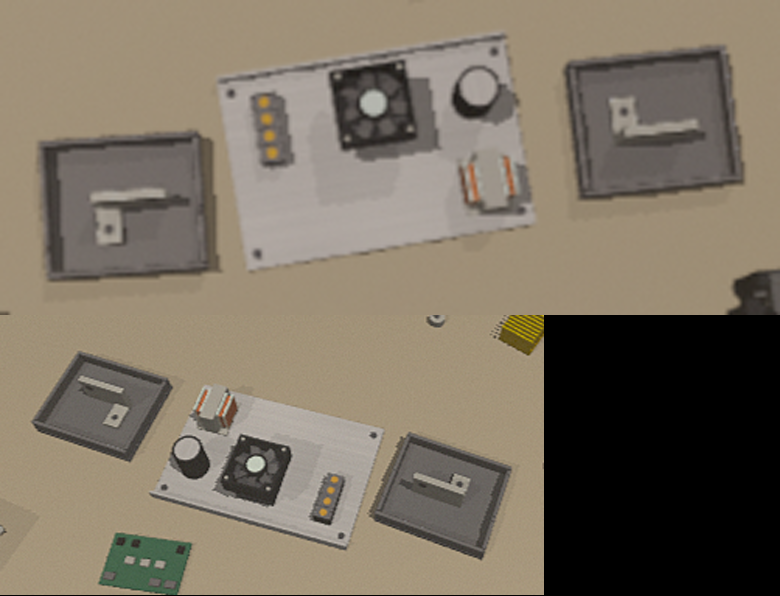

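The final picture shows the fan square on the heat sink between the block and the can. The transformer is in front of the can at about (490,180), and both brackets stand in their proper trays. I'll check the transformer's gap once, then hand in.

Run:
```python
from m import *
t=np.load('pics/w12.npz'); im=cv2.imread('pics/w12.png')[:,:,::-1]
r=rect(t,im,np.array([.5723,-.121]),7.75,.04)
hsv=cv2.cvtColor(r,cv2.COLOR_BGR2HSV)
m=((hsv[:,:,1]>130)&(hsv[:,:,0]<14)&(hsv[:,:,2]>120)).astype(np.uint8)
n,l,st,ce=cv2.connectedComponentsWithStats(m)
for i in range(1,n):
    if st[i,4]>100: print(st[i],((ce[i]-100)*.5).round(1))
w=A([(495,180)],.04)[0,:2]-[.6021,-.0317]; a=np.radians(7.75)
print("top view plate-local", w@[np.cos(a),np.sin(a)], w@[-np.sin(a),np.cos(a)], "want -.0415,-.085")
```

```text
[126  66   8  59 425] [14.6 -2.5]
[ 68  68   9  58 421] [-14.   -1.8]
top view plate-local -0.044374114164318655 -0.0882985775352058 want -.0415,-.085
```

```bash
python3 -c "
from workcell import env
print(env.hand_in())"
```

```text
the job is handed in; nothing more can be done
None
```

The job is handed in at about 33 s on the clock: heat sink, fan and transformer are on the plate (transformer gap about 30–32 mm), each bracket stands in its proper tray, and the arm is clear of everything.

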